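# Load the firing tray from the blank magazine and set the kiln

## Robot

A 6-joint arm with a two-finger parallel gripper is mounted at the origin on the work surface. World frame = base frame: x ahead of the robot, y to its left, z up, the work surface at z = 0. Lengths are in mm, angles in rad, forces in N, time in s.
With the tool pointing down it reaches from about 300 to 775 mm from the base axis. Payload 14.6 kg.
Tool frame: the origin (TCP) lies at the very end of the fingers, on their centre line; the grasp point (between the pads) lies 19 mm behind it; z points along the fingers, y is the line along which they close (so a half turn about z gives the same grasp; the last joint's range is limited). The gripper opens to 94 mm and grips with 3 to 60 N. Pads are 16 mm wide; open, the fingers measure 119 mm over their backs; the gripper's body (75 mm by 177 mm) begins 78 mm behind the grasp point.
Start: joints at [1.164, 0.3, 1.521, -0, 1.321, -0.067], TCP at [183.311, 518.542, 205.446] pointing down, gripper open.
Joint ranges: [-3.03, 3.03], [-0.79, 2.21], [0.23, 2.52], [-1.04, 4.18], [0, 3.07], [-2.55, 2.55]. Speed limits (rad/s): [2.22, 2.22, 2.57, 3.14, 3.14, 3.14].

## Interface

Orientations are given as [roll, pitch, yaw] about the fixed x, y, z axes, in that order (R = Rz(yaw) Ry(pitch) Rx(roll)).
In Python, from cell import manip, camera, get_calibration gives the robot as it stands.
- The arm moves only by the tool arm_command, never from a script. Its argument "targets" is a list of rows, each an object of numbers: "hand": the opening, from -1 (shut) to 1 (fully open), so that 0 is half open; "x", "y", "z": the shift along the tool's x, y, z in m; "yaw": the turn about the tool's z in rad. In form: [{"hand": .., "x": .., "y": .., "z": .., "yaw": ..}, ...]. A call has 1 to 10 rows; each row shifts and turns the commanded pose from where the row before left it, along the tool's axes as they then stand; what a row does not reach is not made up. A row lasts 1/10 s, in which the tool goes at most 50 mm and 8.59 degrees, less where a joint would pass 70% of its speed; a pose out of reach is approached as far as the arm can. A call is refused whole if a number of a shift passes 0.05 or a number of a turn 0.15, either way. A call with a gripper value outside its range is refused whole. The fingers move at their own pace and stop on an object; "newtons" is the grip in N (left out, the last holds). Time passes only in rows, so rows that do not move let the fingers close. It gives the time, the measured TCP pose, the force, the opening and the grip force at its end, in the units of the state.
- manip.read_state(): the state, without advancing time (a new reading comes with each control period).
- camera(name): name is "scene" or "top" or "wrist"; returns the picture (420x560x3 uint8, red, green, blue); there is no depth.
- get_calibration(name): a dict with "K" (3x3 intrinsics, pixels), "cam_to_world" (4x4, takes a point from camera to world coordinates). Camera axes: x right, y up, looking along -z (the intrinsics and any distortion apply to the point x, -y, -z); pixel columns grow to the right and rows downward; lengths in mm; the calibration is good to about 2 mm. A picture is of the moment at which its call begins: read the wrist's pose just before it. get_calibration takes no time and is no camera call; for the wrist camera it gives the pose at the moment of the call.
- manip.sign_off(): hands the job in; it is judged then, once.
The state is a dict: "clock": time; "joints": joint angles; "qd": joint speeds; "effort": joint torques, N m; "eef_pos": TCP position; "eef_rot": TCP orientation; "wrist_force": force on the tool from outside, world axes, zero at the start; "moment": the same for the moment, N m; "finger_gap": finger opening in mm; "finger_force": force on a finger pad.
Only numpy, scipy, OpenCV 4.12 (cv2) and the standard library are available. Lean on these libraries where they do the work, as an engineer would, in place of code of your own. Each camera call takes 0.05 s, during which the arm holds its last target. There are 200 camera calls.

## Task

Get the brass blanks ready for annealing: draw every blank out of the clear magazine from the bottom (push the red ejector, pull out the blank that sticks out, let the rest drop) and line up all blanks, those and any already lying askew on the firing tray, in an even row: each flat, centred in a pale marked place of its own, square to the rail and with its end touching it. Only when the row is complete, turn the kiln controller's dial so that its index points at the red mark. Do not knock over the lamp or the jar.

Things in the scene. Friction and masses are not known exactly. Their poses are not given: they have to be found in the camera images.
- tray: fixed firing tray: dark steel plate 130 (x) x 320 (y) x 8 mm, origin at the centre of its underside, top at z = 8 mm. A rail along y at its far (+x) edge stands 5 mm above the plate, 8 mm thick; its inner face is at x = 57 mm. Five pale rectangles 60 mm apart along y mark the places, each for a blank lying along x with one end at the rail.
- magazine: fixed magazine: clear closed chute with a flat stack of 2 or 3 blanks lying along its x. Origin: centre of its underside below the chute. Chute floor at z = 20 mm, roof top at 67 mm; chute 81 (x) x 35 (y) mm outside, 75 x 29 inside. Base x -41 to +82 mm, 60 mm wide, 12 mm high. When the bottom blank is drawn out the others drop 12 mm.
- mouth (a point): middle of the lower edge of the mouth, in the chute's outer front (-x) face, 20 mm above the bench; axes as the magazine's. The mouth, 15.5 mm high, lets only the bottom blank out, along -x. Floor and base end flush with this face: an ejected blank sticks out freely, 20 mm above the bench.
- ejector (a joint): ejector travel in m: 0 at rest, 0.030 pushed fully in, towards the mouth (the magazine's -x). A spring (3 N at rest, 4.5 N at full travel) brings it back when let go. A full stroke leaves the bottom blank sticking about 25 mm out of the mouth; with the stack's friction it takes about 10 N.
- ejector_push (a point): on the outer (+x) face of the ejector's upright red tab, on its middle line, 42 mm above the bench; moves with the ejector. The tab is 28 mm wide (y), 6 mm thick, from 21 to 57 mm above the bench; push it along the magazine's -x.
- controller: the fixed kiln controller, a grey box 120 x 120 x 36 mm lying on the bench; origin at the centre of its underside; the dial stands at the middle of its top
- dial (a joint): angle of the dial, rad, 0 to 4.71, growing clockwise seen from above; it stays where it is left (friction 0.04 Nm)
- dial_grip (a point): on the dial's axis at gripping height, 73 mm above the bench. The grip is an upright bar 42 mm long (the dial's x), 14 mm wide (y), from 50 to 80 mm above the bench, with a white index line on its pointing (-x) half; below it is a disc of 22 mm radius. The point's axes turn with the dial.
- dial_tip (a point): a point 45 mm from the dial's axis in the direction in which the dial's index points; it turns with the dial
- set_mark (a point): the red mark on the dial's scale, on the controller's top 45 mm from the dial's axis; the set mark differs from start to start, 0.7 to 2.8 rad clockwise of where the dial starts
- lamp: bystander: a brass spirit lamp, unlit, 72 mm across and 66 mm tall; origin at the centre of its underside
- jar: bystander: a jar 56 mm across and 70 mm tall; origin at the centre of its underside
- place0 (a point): place 0 of 5 on the tray, counted along the tray's +y: on the tray's top face, where the middle of a blank's underside lies when it is centred in the place with its end against the rail; axes are the tray's
- place1 (a point): place 1 of 5 on the tray, counted along the tray's +y: on the tray's top face, where the middle of a blank's underside lies when it is centred in the place with its end against the rail; axes are the tray's
- place2 (a point): place 2 of 5 on the tray, counted along the tray's +y: on the tray's top face, where the middle of a blank's underside lies when it is centred in the place with its end against the rail; axes are the tray's
- place3 (a point): place 3 of 5 on the tray, counted along the tray's +y: on the tray's top face, where the middle of a blank's underside lies when it is centred in the place with its end against the rail; axes are the tray's
- place4 (a point): place 4 of 5 on the tray, counted along the tray's +y: on the tray's top face, where the middle of a blank's underside lies when it is centred in the place with its end against the rail; axes are the tray's
- blank0: a brass bar blank 72 (x) x 26 (y) x 12 (z) mm, 0.19 kg; origin at the middle of the bar (6 mm above its underside); x along its length; either flat side may be up. Starts in the magazine's stack
- blank1: a brass bar blank 72 (x) x 26 (y) x 12 (z) mm, 0.19 kg; origin at the middle of the bar (6 mm above its underside); x along its length; either flat side may be up. Starts in the magazine's stack
- blank2: a brass bar blank 72 (x) x 26 (y) x 12 (z) mm, 0.19 kg; origin at the middle of the bar (6 mm above its underside); x along its length; either flat side may be up. Starts in the magazine's stack; may be absent (then the stack is two high).
- blank3: a brass bar blank 72 (x) x 26 (y) x 12 (z) mm, 0.19 kg; origin at the middle of the bar (6 mm above its underside); x along its length; either flat side may be up. Starts lying askew on the tray; may be absent.
- blank4: a brass bar blank 72 (x) x 26 (y) x 12 (z) mm, 0.19 kg; origin at the middle of the bar (6 mm above its underside); x along its length; either flat side may be up. Starts lying askew on the tray; may be absent.
Not all that is in view belongs to the job. What is shaped like the controller but turquoise is not meant. Leave any green look-alike of the blank3 alone.

How it is judged (in metres and radians):
On the way, in this order (a step that is already met when the one before it is completed fails the run):
1. all blanks are out of the magazine (horizontal distance between each of blank0, blank1, blank2 and magazine above 0.09 m), for 0.2 s.
2. all blanks lie in the row on the tray (((x of blank0 in the frame of place0 between -0.004 and 0.004 m and y of blank0 in the frame of place0 between -0.007 and 0.007 m and z of blank0 in the frame of place0 between 0.003 and 0.009 m) or (x of blank0 in the frame of place1 between -0.004 and 0.004 m and y of blank0 in the frame of place1 between -0.007 and 0.007 m and z of blank0 in the frame of place1 between 0.003 and 0.009 m) or (x of blank0 in the frame of place2 between -0.004 and 0.004 m and y of blank0 in the frame of place2 between -0.007 and 0.007 m and z of blank0 in the frame of place2 between 0.003 and 0.009 m) or (x of blank0 in the frame of place3 between -0.004 and 0.004 m and y of blank0 in the frame of place3 between -0.007 and 0.007 m and z of blank0 in the frame of place3 between 0.003 and 0.009 m) or (x of blank0 in the frame of place4 between -0.004 and 0.004 m and y of blank0 in the frame of place4 between -0.007 and 0.007 m and z of blank0 in the frame of place4 between 0.003 and 0.009 m)) and angle between the x axis of each of blank0, blank1, blank2, blank3, blank4 and the x axis of tray, either way round below 0.1 rad and angle between the z axis of each of blank0, blank1, blank2, blank3, blank4 and the z axis of tray, either way round below 0.1 rad and linear speed of each of blank0, blank1, blank2, blank3, blank4 below 0.02 m/s and ((x of blank1 in the frame of place0 between -0.004 and 0.004 m and y of blank1 in the frame of place0 between -0.007 and 0.007 m and z of blank1 in the frame of place0 between 0.003 and 0.009 m) or (x of blank1 in the frame of place1 between -0.004 and 0.004 m and y of blank1 in the frame of place1 between -0.007 and 0.007 m and z of blank1 in the frame of place1 between 0.003 and 0.009 m) or (x of blank1 in the frame of place2 between -0.004 and 0.004 m and y of blank1 in the frame of place2 between -0.007 and 0.007 m and z of blank1 in the frame of place2 between 0.003 and 0.009 m) or (x of blank1 in the frame of place3 between -0.004 and 0.004 m and y of blank1 in the frame of place3 between -0.007 and 0.007 m and z of blank1 in the frame of place3 between 0.003 and 0.009 m) or (x of blank1 in the frame of place4 between -0.004 and 0.004 m and y of blank1 in the frame of place4 between -0.007 and 0.007 m and z of blank1 in the frame of place4 between 0.003 and 0.009 m)) and ((x of blank2 in the frame of place0 between -0.004 and 0.004 m and y of blank2 in the frame of place0 between -0.007 and 0.007 m and z of blank2 in the frame of place0 between 0.003 and 0.009 m) or (x of blank2 in the frame of place1 between -0.004 and 0.004 m and y of blank2 in the frame of place1 between -0.007 and 0.007 m and z of blank2 in the frame of place1 between 0.003 and 0.009 m) or (x of blank2 in the frame of place2 between -0.004 and 0.004 m and y of blank2 in the frame of place2 between -0.007 and 0.007 m and z of blank2 in the frame of place2 between 0.003 and 0.009 m) or (x of blank2 in the frame of place3 between -0.004 and 0.004 m and y of blank2 in the frame of place3 between -0.007 and 0.007 m and z of blank2 in the frame of place3 between 0.003 and 0.009 m) or (x of blank2 in the frame of place4 between -0.004 and 0.004 m and y of blank2 in the frame of place4 between -0.007 and 0.007 m and z of blank2 in the frame of place4 between 0.003 and 0.009 m)) and ((x of blank3 in the frame of place0 between -0.004 and 0.004 m and y of blank3 in the frame of place0 between -0.007 and 0.007 m and z of blank3 in the frame of place0 between 0.003 and 0.009 m) or (x of blank3 in the frame of place1 between -0.004 and 0.004 m and y of blank3 in the frame of place1 between -0.007 and 0.007 m and z of blank3 in the frame of place1 between 0.003 and 0.009 m) or (x of blank3 in the frame of place2 between -0.004 and 0.004 m and y of blank3 in the frame of place2 between -0.007 and 0.007 m and z of blank3 in the frame of place2 between 0.003 and 0.009 m) or (x of blank3 in the frame of place3 between -0.004 and 0.004 m and y of blank3 in the frame of place3 between -0.007 and 0.007 m and z of blank3 in the frame of place3 between 0.003 and 0.009 m) or (x of blank3 in the frame of place4 between -0.004 and 0.004 m and y of blank3 in the frame of place4 between -0.007 and 0.007 m and z of blank3 in the frame of place4 between 0.003 and 0.009 m)) and ((x of blank4 in the frame of place0 between -0.004 and 0.004 m and y of blank4 in the frame of place0 between -0.007 and 0.007 m and z of blank4 in the frame of place0 between 0.003 and 0.009 m) or (x of blank4 in the frame of place1 between -0.004 and 0.004 m and y of blank4 in the frame of place1 between -0.007 and 0.007 m and z of blank4 in the frame of place1 between 0.003 and 0.009 m) or (x of blank4 in the frame of place2 between -0.004 and 0.004 m and y of blank4 in the frame of place2 between -0.007 and 0.007 m and z of blank4 in the frame of place2 between 0.003 and 0.009 m) or (x of blank4 in the frame of place3 between -0.004 and 0.004 m and y of blank4 in the frame of place3 between -0.007 and 0.007 m and z of blank4 in the frame of place3 between 0.003 and 0.009 m) or (x of blank4 in the frame of place4 between -0.004 and 0.004 m and y of blank4 in the frame of place4 between -0.007 and 0.007 m and z of blank4 in the frame of place4 between 0.003 and 0.009 m))), for 0.2 s.
3. the dial points at the red mark (horizontal distance between dial_tip and set_mark below 0.005 m), for 0.2 s.
At the end, for the whole second after the job is handed in: Every blank lies flat and still in one of the five marked places, within 4 mm of touching the rail, within 7 mm of the place's middle line and within 0.1 rad of square; the dial's index is within 5 mm (at 45 mm radius) of the red mark (all of step 2 and horizontal distance between dial_tip and set_mark below 0.005 m).
It fails at once if the lamp or the jar is knocked over (angle between any of lamp, jar's own z axis and vertical above 0.7 rad).
Of blank2, blank3, blank4 only 1 to 3 are there at a start; the rules pass over those that are not, and their reading is None.
At some moment in a run one of blank3, blank4 may be knocked a few centimetres aside while the robot is not near it.
Once in a run the grip may slacken for a moment while it holds something.
It also fails if it takes over 210 s, if anything falls off the work surface, if the arm or the gripper's body presses on something with over 40 N, if the wrist force passes 120 N, or if a joint passes its speed limit or range.

## Working session

There is one attempt and no reset: what is moved stays moved. The work goes in short steps, Python scripts to look and compute and a tool call to move; the robot and the scene stay as the last step left them, time stands still between calls to the robot, and variables do not carry over. Pictures are saved under pics/ and viewed, at most 14 in all, crops included, and the job is handed in when it is done.

Besides the shell and the picture viewer there is one more tool, called after "Request:" as name([rows], argument=value, ...), one row to a line, values as JSON. arm_command: Moves the arm, as the interface text tells. Its arguments: {"type":"object","properties":{"targets":{"type":"array"},"newtons":{"type":"number"}},"required":["targets"]}

```bash
ls; mkdir -p pics; cat > h.py <<'E'
import numpy as np, cv2
from cell import manip, camera, get_calibration
def shot(n,f=None):
    im=camera(n); 
    if f: cv2.imwrite('pics/'+f,im[:,:,::-1])
    return im
def px2w(n,uv,z,C=None):
    C=C or get_calibration(n); K=np.array(C['K']);T=np.array(C['cam_to_world'])
    out=[]
    for u,v in uv:
        d=np.linalg.inv(K)@[u,v,1]; d=T[:3,:3]@[d[0],-d[1],-d[2]]
        p=T[:3,3]; out.append(p+d*(z-p[2])/d[2])
    return np.array(out)
def w2px(n,P,C=None):
    C=C or get_calibration(n); K=np.array(C['K']);T=np.array(C['cam_to_world'])
    P=np.atleast_2d(P); c=(P-T[:3,3])@T[:3,:3]; c=c*[1,-1,-1]; q=c@K.T
    return q[:,:2]/q[:,2:]
E
python3 - <<'E'
from h import *
for n in ('top','scene','wrist'):
    C=get_calibration(n); print(n,{k:np.round(np.array(v),3).tolist() for k,v in C.items()})
t=shot('top'); s=shot('scene')
cv2.imwrite('pics/top.png',cv2.resize(t[:,:,::-1],(800,600),interpolation=cv2.INTER_CUBIC))
cv2.imwrite('pics/scene.png',cv2.resize(s[:,:,::-1],(800,600),interpolation=cv2.INTER_CUBIC))
print(manip.read_state())
E
```

```text
pics
top {'K': [[395.302, 0.0, 279.605], [0.0, 395.302, 210.824], [0.0, 0.0, 1.0]], 'cam_to_world': [[0.027, 0.983, -0.18, 400.151], [-1.0, 0.026, -0.003, -0.379], [0.002, 0.18, 0.984, 990.509], [0.0, 0.0, 0.0, 1.0]]}
scene {'K': [[425.385, 0.0, 278.509], [0.0, 425.385, 211.879], [0.0, 0.0, 1.0]], 'cam_to_world': [[-0.504, -0.582, 0.638, 1247.912], [0.863, -0.353, 0.361, 384.664], [0.015, 0.732, 0.681, 782.757], [0.0, 0.0, 0.0, 1.0]]}
wrist {'K': [[374.059, 0.0, 275.127], [0.0, 374.059, 210.689], [0.0, 0.0, 1.0]], 'cam_to_world': [[0.333, -0.907, -0.257, 107.929], [0.943, 0.319, 0.093, 543.552], [-0.002, -0.273, 0.962, 384.246], [0.0, 0.0, 0.0, 1.0]]}
{'clock': 0.1, 'joints': array([ 1.16439358e+00,  3.00377648e-01,  1.52151388e+00,  7.63547467e-06,
        1.32070716e+00, -6.66179430e-02]), 'qd': array([ 0.00186125, -0.00148374, -0.00185146,  0.0007629 , -0.0008101 ,
       -0.00112221]), 'effort': array([ 2.34661071e-03, -5.32648587e+01, -3.53280401e+01,  7.09605287e-02,
        2.34717719e-02, -1.12804632e-04]), 'eef_pos': array([183.22331278, 518.33440549, 204.96601911]), 'eef_rot': array([-3.14058934e+00, -7.43505063e-05,  2.80180591e+00]), 'wrist_force': array([-0.4595755 ,  0.54014424, -0.23525184]), 'moment': array([-0.06883782,  0.04054538, -0.02177236]), 'finger_force': 0.0, 'finger_gap': 93.71546509201453}
```

View pics/top.png

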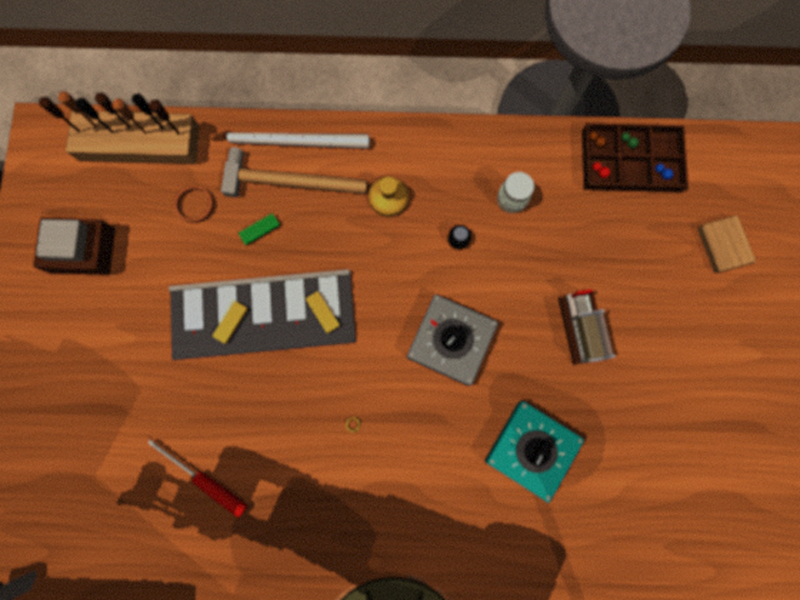

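View pics/scene.png

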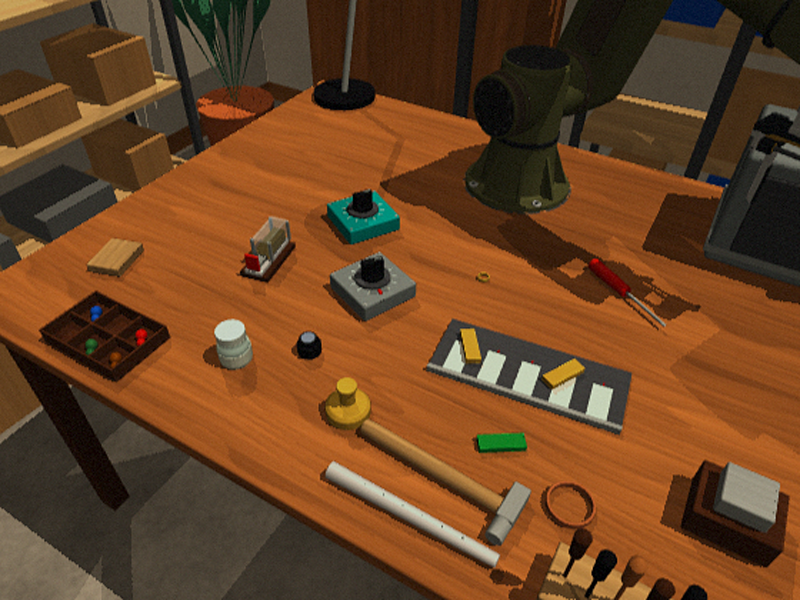

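The top view shows the tray at pic (262,313) with brass blanks at (230,322) and (322,312). The magazine is at (587,328) with its red ejector at (583,293) and the mouth facing down, towards the robot. The grey controller is at (454,339) with its red mark at (433,323), the lamp at (389,195) and the jar at (517,191).

Look-alikes:
- **Blanks:** the green bar at (260,229) is not a blank.
- **Controllers:** the turquoise box at (536,451) is not the controller.
- **Ejector:** the red screwdriver at (220,495) and the red beads at (602,170) are not the ejector.

I choose brass, grey and clear-with-red.

```bash
python3 - <<'E'
from h import *
s=560/800
def f(name,pts,z): print(name,np.round(px2w('top',np.array(pts)*s,z)[:,:2]).tolist())
f('tray corners TL TR BR BL',[(171,289),(350,271),(356,342),(174,358)],8)
f('blanks',[(230,322),(322,312),(260,229)],20)
f('ejtab',[(583,293)],57); f('mag roofs',[(587,315),(607,311),(592,361),(613,357)],67)
f('dial',[(454,339)],80);f('mark',[(433,323)],36);f('lamp jar knob',[(389,205),(516,205),(459,240)],0)
t=shot('top')
a=cv2.resize(t[185:260,100:260,::-1],(800,375),interpolation=cv2.INTER_CUBIC)
b=cv2.resize(t[190:275,270:450,::-1],(800,378),interpolation=cv2.INTER_CUBIC)[:225*2]
cv2.imwrite('pics/crop.png',cv2.resize(np.vstack([a,b]),(638,600)))
E
```

```text
tray corners TL TR BR BL [[591.0, 409.0], [632.0, 93.0], [505.0, 77.0], [469.0, 391.0]]
blanks [[533.0, 296.0], [555.0, 137.0], [702.0, 256.0]]
ejtab [[593.0, -306.0]]
mag roofs [[554.0, -308.0], [561.0, -342.0], [478.0, -314.0], [485.0, -349.0]]
dial [[507.0, -87.0]]
mark [[538.0, -56.0]]
lamp jar knob [[760.0, 27.0], [767.0, -207.0], [697.0, -102.0]]
```

View pics/crop.png

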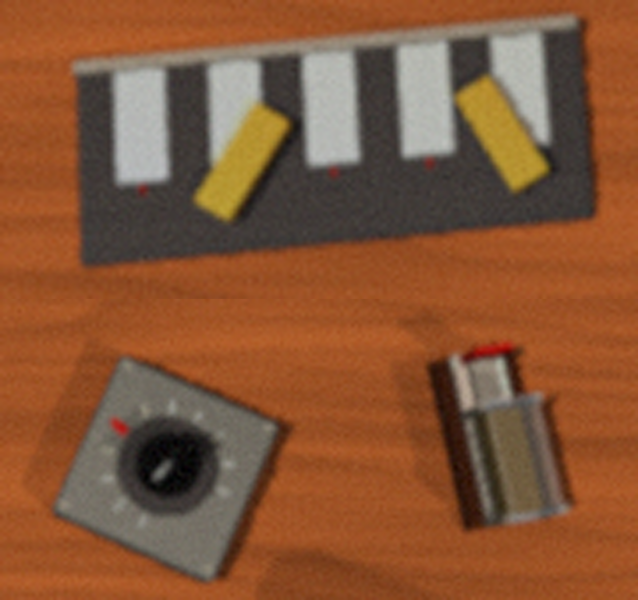

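Request:
arm_command([
  {"x": -0.04, "y": -0.015},
  {"x": -0.04, "y": -0.015},
  {"x": -0.04, "y": -0.015},
  {"x": -0.04, "y": -0.015},
  {"x": -0.04, "y": -0.015},
  {"x": -0.04, "y": -0.015},
  {"x": -0.04, "y": -0.015},
  {"x": -0.04, "y": -0.015},
  {"x": -0.04, "y": -0.015},
  {"x": -0.04, "y": -0.015},
])

```text
schema error: expected keys hand, x, y, z, yaw
```

Request:
arm_command([
  {"yaw": -0.115},
  {"yaw": -0.115},
  {"yaw": -0.115},
  {"yaw": -0.115},
  {"x": 0},
  {"x": 0},
  {"x": 0},
])

```text
schema error: expected keys hand, x, y, z, yaw
```

```bash
python3 - <<'E'
from h import *
s=manip.read_state();print(s['clock'],s['eef_pos'],s['eef_rot'],s['joints'])
C=get_calibration('wrist');im=shot('wrist')
import pickle;pickle.dump(C,open('tray.pkl','wb'));cv2.imwrite('pics/tray_raw.png',im[:,:,::-1])
cv2.imwrite('pics/tray.png',cv2.resize(im[:,:,::-1],(800,600),interpolation=cv2.INTER_CUBIC))
E
```

```text
0.15 [183.24502181 518.3740821  205.01540863] [-3.14069114e+00 -4.29080391e-05  2.80177286e+00] [ 1.16439793e+00  3.00376596e-01  1.52139851e+00 -1.77151469e-05
  1.32071992e+00 -6.65742246e-02]
```

View pics/tray.png

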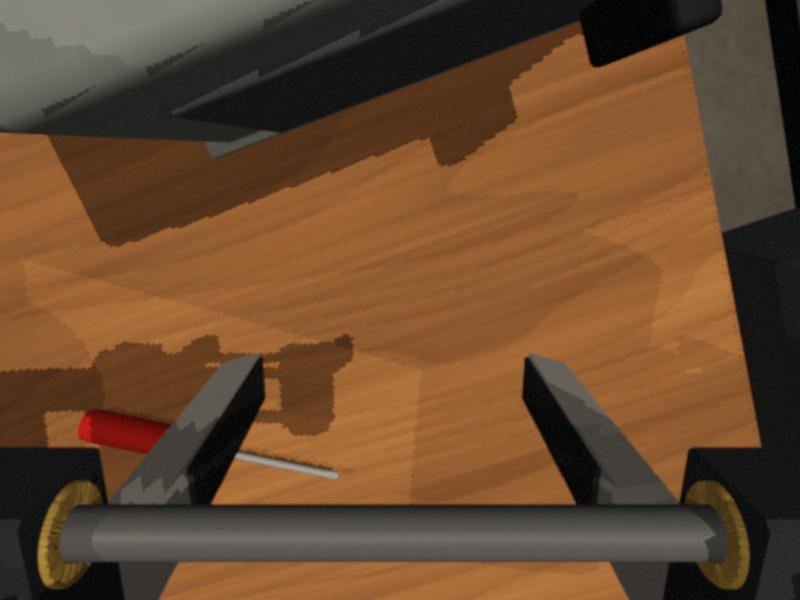

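The arm did not move because every row needs all the keys. I'll repeat the move with complete rows.

Request:
arm_command([
  {"hand": 1, "x": -0.045, "y": -0.013, "z": 0, "yaw": 0},
  {"hand": 1, "x": -0.045, "y": -0.013, "z": 0, "yaw": 0},
  {"hand": 1, "x": -0.045, "y": -0.013, "z": 0, "yaw": 0},
  {"hand": 1, "x": -0.045, "y": -0.013, "z": 0, "yaw": 0},
  {"hand": 1, "x": -0.045, "y": -0.013, "z": 0, "yaw": 0},
  {"hand": 1, "x": -0.045, "y": -0.013, "z": 0, "yaw": 0},
  {"hand": 1, "x": -0.045, "y": -0.013, "z": 0, "yaw": 0},
  {"hand": 1, "x": -0.045, "y": -0.013, "z": 0, "yaw": 0},
  {"hand": 1, "x": -0.045, "y": -0.013, "z": 0, "yaw": 0},
  {"hand": 1, "x": -0.045, "y": -0.013, "z": 0, "yaw": 0},
])

```text
clock: 1.2
eef_pos: [565.6, 244.5, 205.3]
eef_rot: [-3.142, -0.0, 2.802]
wrist_force: [0.0, 0.8, 0.5]
finger_gap: 93.9
finger_force: 0.0
```

Request:
arm_command([
  {"hand": 1, "x": -0.02, "y": 0, "z": 0, "yaw": -0.115},
  {"hand": 1, "x": 0, "y": 0, "z": 0, "yaw": -0.115},
  {"hand": 1, "x": 0, "y": 0, "z": 0, "yaw": -0.115},
  {"hand": 1, "x": 0, "y": 0, "z": 0, "yaw": -0.115},
  {"hand": 1, "x": 0, "y": 0, "z": 0, "yaw": 0},
  {"hand": 1, "x": 0, "y": 0, "z": 0, "yaw": 0},
  {"hand": 1, "x": 0, "y": 0, "z": 0, "yaw": 0},
])

```text
clock: 1.9
eef_pos: [583.1, 239.4, 205.4]
eef_rot: [-3.142, -0.0, -3.024]
wrist_force: [-0.3, 1.6, 0.5]
finger_gap: 94.0
finger_force: 0.0
```

```bash
python3 - <<'E'
from h import *
s=manip.read_state();print(s['clock'],s['eef_pos'],s['eef_rot'],s['joints'])
C=get_calibration('wrist');im=shot('wrist')
import pickle;pickle.dump(C,open('tray.pkl','wb'));cv2.imwrite('pics/tray_raw.png',im[:,:,::-1])
cv2.imwrite('pics/tray.png',cv2.resize(im[:,:,::-1],(800,600),interpolation=cv2.INTER_CUBIC))
E
```

```text
1.9 [583.06706529 239.36506518 205.42018418] [-3.14158726e+00 -6.35251856e-05 -3.02395610e+00] [ 3.31443820e-01  4.81626137e-01  1.27086614e+00  8.34515528e-06
  1.38916360e+00 -1.35699057e+00]
```

View pics/tray.png

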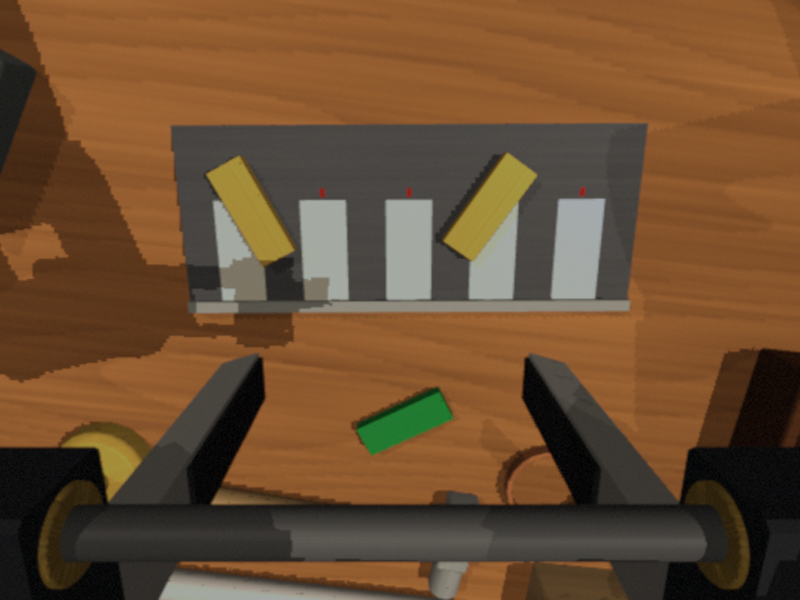

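The wrist view shows the tray squarely. The places, from place0 at the left to place4 at the right, have their near edges at row 200 and meet the rail at row 299. One brass blank lies over place0 at (251,210) and one over place3 at (490,207). The green bar at (405,420) is left alone.

```bash
python3 - <<'E'
from h import *
import pickle;C=pickle.load(open('tray.pkl','rb'));s=.7
def f(p,z): return px2w('wrist',np.array(p)*s,z,C)[:,:2]
t=f([(172,126),(647,124),(628,300),(190,300)],8); print('tray near R,L; rail foot',np.round(t).tolist(), np.linalg.norm(t[0]-t[1]))
d=t[1]-t[0]; yaw=np.arctan2(-d[0],d[1]); d2=t[2]-t[3]; print('yaw',yaw,np.arctan2(-d2[0],d2[1]))
P=f([(324,200),(409,200),(581,198),(325,299),(409,298),(576,298)],8); print(np.round(P,1).tolist())
e=P[2]-P[0]; y2=np.arctan2(-e[0],e[1]); e=P[5]-P[3]; y3=np.arctan2(-e[0],e[1]); print('yaws',y2,y3,'len',np.linalg.norm(P[:3]-P[3:],axis=1),np.linalg.norm(e))
yaw=np.mean([yaw,y2,y3]); ux=np.array([np.cos(yaw),np.sin(yaw)]);uy=np.array([-ux[1],ux[0]])
# origin of tray from all
o=np.mean([t[:2].mean(0)+65*ux, P[4]-57*ux, P[1]-(57-np.linalg.norm(P[1]-P[4]))*ux],0); print('o',o,'yaw',yaw)
print([ (np.round([(q-o)@ux,(q-o)@uy],1)).tolist() for q in list(t)+list(P)])
for b in ([(239,156),(294,247),(263,263),(207,174)],[(509,153),(537,176),(473,261),(443,240)]):
    q=f(b,20); c=q.mean(0); print('blank',c,[(c-o)@ux,(c-o)@uy],[np.linalg.norm(q[i]-q[i-1]).round(1) for i in range(4)],[np.arctan2(*(q[i]-q[i-1])[::-1]).round(3) for i in range(4)])
E
```

```text
tray near R,L; rail foot [[506.0, 79.0], [467.0, 395.0], [589.0, 412.0], [627.0, 93.0]] 318.3509145042097
yaw 0.12236015110350786 0.11854118951026812
[[543.1, 184.6], [536.1, 243.3], [520.6, 361.8], [614.3, 191.2], [606.3, 252.2], [591.8, 373.5]]
yaws 0.12610704029501715 0.12267622496925848 len [71.53741071 70.75073202 72.18006917] 183.67456214137647
o [550.29105443 245.12491439] yaw 0.1237144721225945
[[-64.1, -159.2], [-63.7, 159.2], [58.8, 160.5], [57.1, -160.3], [-14.6, -59.2], [-14.3, -0.1], [-15.0, 119.4], [56.9, -61.4], [56.4, 0.1], [57.1, 122.3]]
blank [555.0292293  137.67462514] [np.float64(-8.557310956912527), np.float64(-107.21374627955791)] [np.float64(25.0), np.float64(69.1), np.float64(24.8), np.float64(68.8)] [np.float64(2.169), np.float64(0.619), np.float64(-0.982), np.float64(-2.519)]
blank [534.23987115 297.81855519] [np.float64(-9.426156431350888), np.float64(54.271611730474405)] [np.float64(71.3), np.float64(24.4), np.float64(70.2), np.float64(25.8)] [np.float64(2.631), np.float64(1.042), np.float64(-0.491), np.float64(-2.058)]
```

```bash
cat >> h.py <<'E'
def wrap(a): return (a+np.pi)%(2*np.pi)-np.pi
O=np.array([550.3,245.1]); TY=0.1235
UX=np.array([np.cos(TY),np.sin(TY)]); UY=np.array([-UX[1],UX[0]])
def tray(x,y): return O+x*UX+y*UY
def plan(wps):
    "legs: turn, then shift in turned tool frame"
    s=manip.read_state(); p=np.array(s['eef_pos']); a=s['eef_rot'][2]
    print('t',round(s['clock'],2),'at',p.round(1),round(a,3),'gap',round(s['finger_gap'],1))
    for x,y,z,w in wps:
        da=wrap(w-a); R=np.array([[np.cos(w),np.sin(w)],[np.sin(w),-np.cos(w)]])
        d=R.T@(np.array([x,y])-p[:2]); dz=p[2]-z
        n=int(np.ceil(max(np.linalg.norm([*d,dz])/45,abs(da)/.14)))
        print('tool dx %.1f dy %.1f dz %.1f mm yaw %.3f  rows>=%d -> to %s'%(*d,dz,-da,n,np.round([x,y,z,w],2)))
        p=np.array([x,y,z]);a=w
E
python3 - <<'E'
from h import *
a=*tray(18,60),; W=np.pi+TY
plan([(534.2,297.8,60,2.64),(534.2,297.8,10.5,2.64),(534.2,297.8,40,2.64),(*a,40,W),(*a,10.5,W),(*tray(24,60),10.5,W),(*tray(24,60),60,W),(555,137.7,60,.615+np.pi),(555,137.7,10.5,.615+np.pi)])
E
```

```text
t 1.95 at [583.1 239.4 205.5] -3.023 gap 93.9
tool dx 71.0 dy 27.7 dz 145.5 mm yaw 0.620  rows>=5 -> to [534.2  297.8   60.     2.64]
tool dx 0.0 dy 0.0 dz 49.5 mm yaw -0.000  rows>=2 -> to [534.2  297.8   10.5    2.64]
tool dx 0.0 dy 0.0 dz -29.5 mm yaw -0.000  rows>=1 -> to [534.2  297.8   40.     2.64]
tool dx -27.5 dy 5.7 dz 0.0 mm yaw -0.625  rows>=5 -> to [560.77 306.86  40.     3.27]
tool dx 0.0 dy 0.0 dz 29.5 mm yaw -0.000  rows>=1 -> to [560.77 306.86  10.5    3.27]
tool dx -6.0 dy -0.0 dz 0.0 mm yaw -0.000  rows>=1 -> to [566.73 307.6   10.5    3.27]
tool dx 0.0 dy 0.0 dz -49.5 mm yaw -0.000  rows>=2 -> to [566.73 307.6   60.     3.27]
tool dx 107.6 dy -132.0 dz 0.0 mm yaw -0.492  rows>=4 -> to [555.   137.7   60.     3.76]
tool dx 0.0 dy 0.0 dz 49.5 mm yaw -0.000  rows>=2 -> to [555.   137.7   10.5    3.76]
```

Request:
arm_command([
  {"hand": 0, "x": 0, "y": 0, "z": 0.02, "yaw": 0.124},
  {"hand": 0, "x": 0, "y": 0, "z": 0.02, "yaw": 0.124},
  {"hand": 0, "x": 0, "y": 0, "z": 0.02, "yaw": 0.124},
  {"hand": 0, "x": 0, "y": 0, "z": 0.02, "yaw": 0.124},
  {"hand": 0, "x": 0, "y": 0, "z": 0.02, "yaw": 0.124},
  {"hand": 0, "x": 0.036, "y": 0.014, "z": 0.02, "yaw": 0},
  {"hand": 0, "x": 0.035, "y": 0.0135, "z": 0.025, "yaw": 0},
  {"hand": 0, "x": 0, "y": 0, "z": 0.025, "yaw": 0},
  {"hand": 0, "x": 0, "y": 0, "z": 0.025, "yaw": 0},
  {"hand": 0, "x": 0, "y": 0, "z": 0, "yaw": 0},
], newtons=25)

```text
clock: 2.95
eef_pos: [533.8, 297.8, 9.4]
eef_rot: [-3.141, -0.0, 2.641]
wrist_force: [0.4, -0.1, 0.3]
finger_gap: 46.8
finger_force: 0.0
```

Request:
arm_command([
  {"hand": -1, "x": 0, "y": 0, "z": 0, "yaw": 0},
  {"hand": -1, "x": 0, "y": 0, "z": 0, "yaw": 0},
  {"hand": -1, "x": 0, "y": 0, "z": 0, "yaw": 0},
  {"hand": -1, "x": 0, "y": 0, "z": 0, "yaw": 0},
  {"hand": -1, "x": 0, "y": 0, "z": 0, "yaw": 0},
])

```text
clock: 3.45
eef_pos: [534.1, 297.5, 10.7]
eef_rot: [3.141, 0.0, 2.642]
wrist_force: [-0.6, -0.1, 1.3]
finger_gap: 25.8
finger_force: 25.0
```

Request:
arm_command([
  {"hand": -1, "x": 0, "y": 0, "z": -0.03, "yaw": 0},
  {"hand": -1, "x": 0, "y": 0, "z": 0, "yaw": -0.125},
  {"hand": -1, "x": 0, "y": 0, "z": 0, "yaw": -0.125},
  {"hand": -1, "x": 0, "y": 0, "z": 0, "yaw": -0.125},
  {"hand": -1, "x": 0, "y": 0, "z": 0, "yaw": -0.125},
  {"hand": -1, "x": 0, "y": 0, "z": 0, "yaw": -0.125},
  {"hand": -1, "x": -0.0275, "y": 0.0055, "z": 0, "yaw": 0},
  {"hand": -1, "x": 0, "y": 0, "z": 0, "yaw": 0},
  {"hand": -1, "x": 0, "y": 0, "z": 0.015, "yaw": 0},
  {"hand": -1, "x": 0, "y": 0, "z": 0.0145, "yaw": 0},
])

```text
clock: 4.45
eef_pos: [559.8, 306.1, 9.5]
eef_rot: [-3.141, -0.001, -3.016]
wrist_force: [-2.2, -1.3, 33.4]
finger_gap: 25.9
finger_force: 25.0
```

Request:
arm_command([
  {"hand": -1, "x": 0, "y": 0, "z": 0, "yaw": 0},
  {"hand": -1, "x": -0.002, "y": 0, "z": 0, "yaw": 0},
  {"hand": -1, "x": -0.002, "y": 0, "z": 0, "yaw": 0},
  {"hand": -1, "x": -0.002, "y": 0, "z": 0, "yaw": 0},
  {"hand": -1, "x": 0, "y": 0, "z": 0, "yaw": 0},
])

```text
clock: 4.95
eef_pos: [565.2, 306.9, 10.2]
eef_rot: [-3.141, -0.004, -3.016]
wrist_force: [-9.2, -1.2, 1.3]
finger_gap: 25.8
finger_force: 25.0
```

```bash
python3 - <<'E'
from h import *
s=manip.read_state(); print(s['wrist_force'],s['finger_force'])
W=np.pi+TY; p=s['eef_pos']
plan([(p[0],p[1],60,W),(555,137.7,60,.615+np.pi),(555,137.7,10.5,.615+np.pi)])
E
```

```text
[-9.18895264 -1.23329403  1.30782066] 25.00078707933426
t 4.95 at [565.2 306.9  10.2] -3.016 gap 25.8
tool dx 0.0 dy 0.0 dz -49.8 mm yaw 0.002  rows>=2 -> to [565.19 306.86  60.     3.27]
tool dx 105.9 dy -132.3 dz 0.0 mm yaw -0.492  rows>=4 -> to [555.   137.7   60.     3.76]
tool dx 0.0 dy 0.0 dz 49.5 mm yaw -0.000  rows>=2 -> to [555.   137.7   10.5    3.76]
```

Request:
arm_command([
  {"hand": 0, "x": 0, "y": 0, "z": 0, "yaw": 0},
  {"hand": 0, "x": 0, "y": 0, "z": 0, "yaw": 0},
  {"hand": 0, "x": 0, "y": 0, "z": 0, "yaw": 0},
  {"hand": 0, "x": 0, "y": 0, "z": -0.025, "yaw": 0},
  {"hand": 0, "x": 0, "y": 0, "z": -0.025, "yaw": 0},
  {"hand": 0, "x": 0, "y": 0, "z": 0, "yaw": -0.123},
  {"hand": 0, "x": 0, "y": 0, "z": 0, "yaw": -0.123},
  {"hand": 0, "x": 0, "y": 0, "z": 0, "yaw": -0.123},
  {"hand": 0, "x": 0, "y": 0, "z": 0, "yaw": -0.123},
  {"hand": 0, "x": 0, "y": 0, "z": 0, "yaw": 0},
])

```text
clock: 5.95
eef_pos: [566.7, 307.1, 61.1]
eef_rot: [-3.141, 0.0, -2.522]
wrist_force: [-0.3, 0.8, 1.4]
finger_gap: 46.9
finger_force: 0.0
```

Request:
arm_command([
  {"hand": 0, "x": 0.0265, "y": -0.033, "z": 0, "yaw": 0},
  {"hand": 0, "x": 0.0265, "y": -0.033, "z": 0, "yaw": 0},
  {"hand": 0, "x": 0.0265, "y": -0.033, "z": 0, "yaw": 0},
  {"hand": 0, "x": 0.0265, "y": -0.0333, "z": 0, "yaw": 0},
  {"hand": 0, "x": 0, "y": 0, "z": 0, "yaw": 0},
])

```text
clock: 6.45
eef_pos: [556.7, 133.9, 61.2]
eef_rot: [-3.141, -0.0, -2.532]
wrist_force: [0.1, 1.1, -0.3]
finger_gap: 46.9
finger_force: 0.0
```

```bash
python3 - <<'E'
from h import *
C=get_calibration('wrist');im=shot('wrist')
plan([(555,137.7,10.5,.615+np.pi)])
cv2.imwrite('pics/a.png',im[:,:,::-1])
# expected blank A corners
c=np.array([555,137.7]);y=.615;ux=np.array([np.cos(y),np.sin(y)]);uy=np.array([-ux[1],ux[0]])
print(w2px('wrist',[[*(c+a*36*ux+b*13*uy),20] for a,b in((1,1),(1,-1),(-1,-1),(-1,1))],C).round().tolist())
c=tray(21,60);print(w2px('wrist',[[*(c+a*36*UX+b*13*UY),20] for a,b in((1,1),(1,-1),(-1,-1),(-1,1))],C).round().tolist())
E
```

```text
t 6.5 at [556.9 136.   61.3] -2.531 gap 46.8
tool dx 0.6 dy 2.5 dz 50.8 mm yaw -0.004  rows>=2 -> to [555.   137.7   10.5    3.76]
[[303.0, 292.0], [264.0, 292.0], [262.0, 184.0], [305.0, 183.0]]
[[458.0, 423.0], [429.0, 409.0], [489.0, 332.0], [520.0, 348.0]]
```

View pics/a.png

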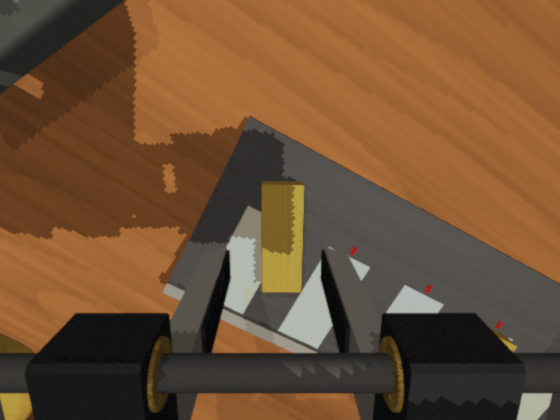

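The blank sits between the fingers, with corners at (261,182) and (303,292), which matches the prediction. I'll grasp it and take it to place0.

Request:
arm_command([
  {"hand": 0, "x": 0.001, "y": 0.001, "z": 0, "yaw": 0},
  {"hand": 0, "x": 0, "y": 0, "z": 0.025, "yaw": 0},
  {"hand": 0, "x": 0, "y": 0, "z": 0.02, "yaw": 0},
  {"hand": 0, "x": 0, "y": 0, "z": 0.005, "yaw": 0},
  {"hand": -1, "x": 0, "y": 0, "z": 0, "yaw": 0},
  {"hand": -1, "x": 0, "y": 0, "z": 0, "yaw": 0},
  {"hand": -1, "x": 0, "y": 0, "z": 0, "yaw": 0},
  {"hand": -1, "x": 0, "y": 0, "z": 0, "yaw": 0},
  {"hand": -1, "x": 0, "y": 0, "z": 0, "yaw": 0},
])

```text
clock: 7.4
eef_pos: [555.8, 138.5, 12.0]
eef_rot: [-3.141, 0.002, -2.525]
wrist_force: [-0.7, 1.9, 5.8]
finger_gap: 25.8
finger_force: 25.0
```

```bash
python3 - <<'E'
from h import *
W=np.pi+TY; s=manip.read_state();p=s['eef_pos'];a=tray(18,-120)
plan([(p[0],p[1],41,.615+np.pi),(*a,41,W)])
E
```

```text
t 7.4 at [555.8 138.5  12. ] -2.525 gap 25.8
tool dx 0.0 dy 0.0 dz -29.0 mm yaw 0.002  rows>=1 -> to [555.81 138.46  41.     3.76]
tool dx -25.7 dy -13.5 dz 0.0 mm yaw 0.492  rows>=4 -> to [582.95 128.23  41.     3.27]
```

Request:
arm_command([
  {"hand": -1, "x": 0, "y": 0, "z": -0.03, "yaw": 0},
  {"hand": -1, "x": 0, "y": 0, "z": 0, "yaw": 0.123},
  {"hand": -1, "x": 0, "y": 0, "z": 0, "yaw": 0.123},
  {"hand": -1, "x": 0, "y": 0, "z": 0, "yaw": 0.123},
  {"hand": -1, "x": 0, "y": 0, "z": 0, "yaw": 0.123},
  {"hand": -1, "x": -0.0255, "y": -0.0135, "z": 0, "yaw": 0},
  {"hand": -1, "x": 0, "y": 0, "z": 0, "yaw": 0},
  {"hand": -1, "x": 0, "y": 0, "z": 0.015, "yaw": 0},
  {"hand": -1, "x": 0, "y": 0, "z": 0.01, "yaw": 0},
  {"hand": -1, "x": 0, "y": 0, "z": 0.004, "yaw": 0},
])

```text
clock: 8.4
eef_pos: [581.2, 128.0, 11.3]
eef_rot: [-3.141, -0.002, -3.016]
wrist_force: [-12.2, -2.6, 31.6]
finger_gap: 25.1
finger_force: 25.0
```

Request:
arm_command([
  {"hand": -1, "x": 0, "y": 0, "z": 0, "yaw": 0},
  {"hand": -1, "x": 0, "y": 0, "z": 0, "yaw": 0},
  {"hand": -1, "x": -0.002, "y": 0, "z": 0, "yaw": 0},
  {"hand": -1, "x": -0.002, "y": 0, "z": 0, "yaw": 0},
  {"hand": -1, "x": -0.001, "y": 0, "z": 0, "yaw": 0},
  {"hand": -1, "x": 0, "y": 0, "z": 0, "yaw": 0},
])

```text
clock: 9.0
eef_pos: [586.7, 128.5, 11.5]
eef_rot: [-3.141, -0.002, -3.016]
wrist_force: [-3.4, -1.6, -1.4]
finger_gap: 26.2
finger_force: 2.5
```

Request:
arm_command([
  {"hand": -1, "x": 0, "y": 0, "z": 0, "yaw": 0},
  {"hand": -1, "x": 0, "y": 0, "z": 0, "yaw": 0},
  {"hand": -1, "x": 0, "y": 0, "z": 0, "yaw": 0},
])

```text
clock: 9.3
eef_pos: [586.9, 128.5, 11.7]
eef_rot: [-3.142, -0.001, -3.016]
wrist_force: [-3.3, -1.4, -1.9]
finger_gap: 25.9
finger_force: 25.0
```

```bash
python3 - <<'E'
from h import *
C=get_calibration('wrist');im=shot('wrist'); s=manip.read_state(); print(s['eef_pos'],s['wrist_force'],s['finger_force'],s['finger_gap'])
cv2.imwrite('pics/b.png',cv2.resize(im[120:330,140:420,::-1],(800,600),interpolation=cv2.INTER_CUBIC))
c=tray(21,-120);print(((w2px('wrist',[[*(c+a*36*UX+b*13*UY),20] for a,b in((1,1),(1,-1),(-1,-1),(-1,1))],C)-[140,120])*2.857).round().tolist())
E
```

```text
[586.9075624  128.5180744   11.72636001] [-4.78013666 -0.01918998 -2.00068096] 24.999644458293915 25.244149740744454
[[466.0, 609.0], [324.0, 608.0], [319.0, 227.0], [476.0, 228.0]]
```

View pics/b.png

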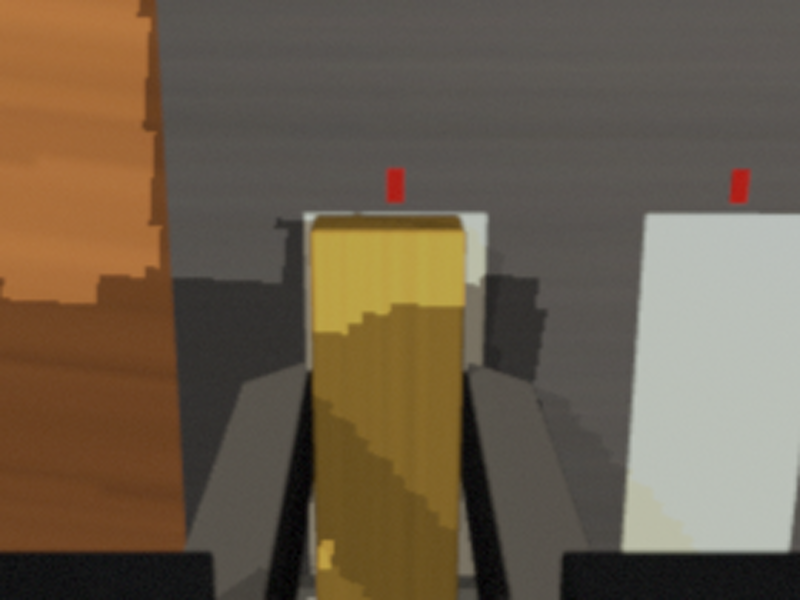

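The blank lies flat inside place0 with its near end at row 228, exactly as predicted, so it touches the rail. The grip slackened but recovered. I'll release and go to view the magazine.

Request:
arm_command([
  {"hand": 0, "x": 0, "y": 0, "z": 0, "yaw": 0},
  {"hand": 0, "x": 0, "y": 0, "z": 0, "yaw": 0},
  {"hand": 0, "x": 0, "y": 0, "z": 0, "yaw": 0},
  {"hand": 0, "x": 0, "y": 0, "z": -0.03, "yaw": 0},
  {"hand": 0, "x": 0, "y": 0, "z": -0.04, "yaw": 0},
  {"hand": 0, "x": 0, "y": 0.02, "z": -0.04, "yaw": 0},
  {"hand": 0, "x": 0, "y": 0.02, "z": -0.04, "yaw": 0},
  {"hand": 0, "x": 0, "y": 0.02, "z": -0.04, "yaw": 0},
  {"hand": 0, "x": 0, "y": 0.04, "z": 0, "yaw": 0.02},
  {"hand": 0, "x": 0, "y": 0.045, "z": 0, "yaw": 0},
])

```text
clock: 10.35
eef_pos: [570.5, 273.4, 204.0]
eef_rot: [3.141, 0.004, -3.039]
wrist_force: [1.2, -0.5, 0.0]
finger_gap: 46.9
finger_force: 0.0
```

Request:
arm_command([
  {"hand": -1, "x": 0.007, "y": 0.044, "z": 0, "yaw": 0},
  {"hand": -1, "x": 0.008, "y": 0.044, "z": 0, "yaw": 0},
  {"hand": -1, "x": 0.008, "y": 0.044, "z": 0, "yaw": 0},
  {"hand": -1, "x": 0.008, "y": 0.044, "z": 0, "yaw": 0},
  {"hand": -1, "x": 0.008, "y": 0.044, "z": 0, "yaw": 0},
  {"hand": -1, "x": 0.008, "y": 0.044, "z": 0, "yaw": 0},
  {"hand": -1, "x": 0.008, "y": 0.044, "z": 0, "yaw": 0},
  {"hand": -1, "x": 0, "y": 0, "z": 0, "yaw": 0},
  {"hand": -1, "x": 0, "y": 0, "z": 0, "yaw": 0},
])

```text
clock: 11.25
eef_pos: [482.5, 573.6, 201.3]
eef_rot: [-3.141, -0.0, -3.035]
wrist_force: [0.6, -0.7, -0.0]
finger_gap: 0.3
finger_force: 0.0
```

```bash
python3 - <<'E'
from h import *
plan([]);print(manip.read_state()['joints'].round(2))
C=get_calibration('wrist');im=shot('wrist')
import pickle;pickle.dump(C,open('mag.pkl','wb'));cv2.imwrite('pics/mag_raw.png',im[:,:,::-1])
cv2.imwrite('pics/mag.png',cv2.resize(im[:,:,::-1],(800,600),interpolation=cv2.INTER_CUBIC))
E
```

```text
t 11.25 at [482.5 573.6 201.3] -3.035 gap 0.3
[ 0.82  0.79  0.79 -0.    1.56 -0.85]
```

View pics/mag.png

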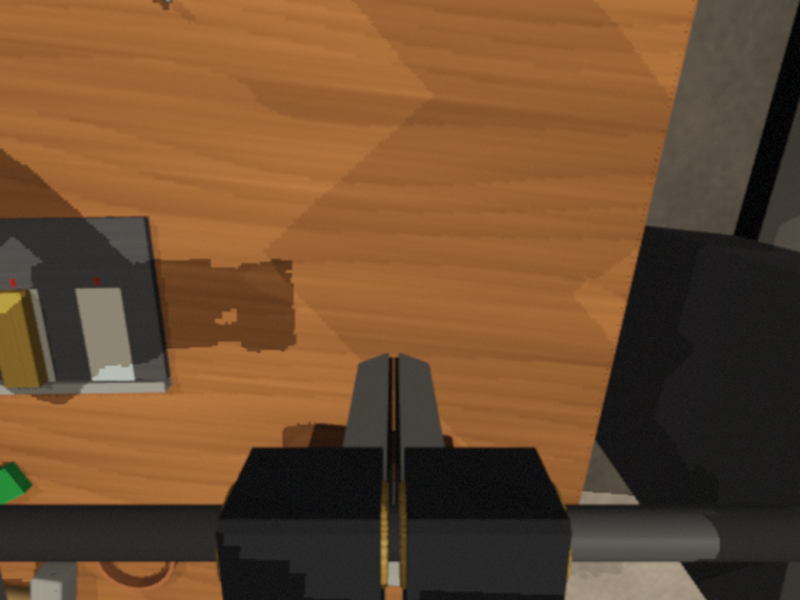

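I had the sign of y wrong, so the arm went left; nothing was touched. I'll go back to the other side.

```bash
python3 - <<'E'
from h import *
plan([(560,-328,205,3.235)])
E
```

```text
t 11.3 at [483.2 572.7 201.8] -3.036 gap 0.4
tool dx 7.6 dy -903.9 dz -3.2 mm yaw 0.012  rows>=21 -> to [ 560.   -328.    205.      3.24]
```

Request:
arm_command([
  {"hand": -1, "x": 0.004, "y": -0.043, "z": -0.003, "yaw": 0.012},
  {"hand": -1, "x": 0.004, "y": -0.043, "z": 0, "yaw": 0},
  {"hand": -1, "x": 0, "y": -0.043, "z": 0, "yaw": 0},
  {"hand": -1, "x": 0, "y": -0.043, "z": 0, "yaw": 0},
  {"hand": -1, "x": 0, "y": -0.043, "z": 0, "yaw": 0},
  {"hand": -1, "x": 0, "y": -0.043, "z": 0, "yaw": 0},
  {"hand": -1, "x": 0, "y": -0.043, "z": 0, "yaw": 0},
  {"hand": -1, "x": 0, "y": -0.043, "z": 0, "yaw": 0},
  {"hand": -1, "x": 0, "y": -0.043, "z": 0, "yaw": 0},
  {"hand": -1, "x": 0, "y": -0.043, "z": 0, "yaw": 0},
])

```text
clock: 12.3
eef_pos: [515.3, 141.1, 205.7]
eef_rot: [3.142, 0.002, -3.05]
wrist_force: [0.8, -0.1, -0.5]
finger_gap: 1.0
finger_force: 0.0
```

Request:
arm_command([
  {"hand": -1, "x": 0, "y": -0.043, "z": 0, "yaw": 0},
  {"hand": -1, "x": 0, "y": -0.043, "z": 0, "yaw": 0},
  {"hand": -1, "x": 0, "y": -0.043, "z": 0, "yaw": 0},
  {"hand": -1, "x": 0, "y": -0.043, "z": 0, "yaw": 0},
  {"hand": -1, "x": 0, "y": -0.043, "z": 0, "yaw": 0},
  {"hand": -1, "x": 0, "y": -0.043, "z": 0, "yaw": 0},
  {"hand": -1, "x": 0, "y": -0.043, "z": 0, "yaw": 0},
  {"hand": -1, "x": 0, "y": -0.043, "z": 0, "yaw": 0},
  {"hand": -1, "x": 0, "y": -0.043, "z": 0, "yaw": 0},
  {"hand": -1, "x": 0, "y": -0.043, "z": 0, "yaw": 0},
])

```text
clock: 13.3
eef_pos: [554.3, -286.9, 205.8]
eef_rot: [-3.141, 0.001, -3.05]
wrist_force: [0.8, 0.2, -0.2]
finger_gap: 0.6
finger_force: 0.0
```

Request:
arm_command([
  {"hand": -1, "x": 0, "y": -0.043, "z": 0, "yaw": 0},
  {"hand": -1, "x": 0, "y": 0, "z": 0, "yaw": 0},
  {"hand": -1, "x": 0, "y": 0, "z": 0, "yaw": 0},
  {"hand": -1, "x": 0, "y": 0, "z": 0, "yaw": 0},
])

```text
clock: 13.7
eef_pos: [559.1, -326.5, 205.4]
eef_rot: [-3.141, 0.0, -3.049]
wrist_force: [-0.0, 0.7, 0.2]
finger_gap: 0.7
finger_force: 0.0
```

```bash
python3 - <<'E'
from h import *
plan([]);print(manip.read_state()['joints'].round(2))
C=get_calibration('wrist');im=shot('wrist')
import pickle;pickle.dump(C,open('mag.pkl','wb'));cv2.imwrite('pics/mag_raw.png',im[:,:,::-1])
cv2.imwrite('pics/mag2.png',cv2.resize(im[:,:,::-1],(800,600),interpolation=cv2.INTER_CUBIC))
E
```

```text
t 13.7 at [ 559.1 -326.5  205.4] -3.049 gap 0.7
[-0.59  0.52  1.21  0.    1.41 -2.25]
```

View pics/mag2.png

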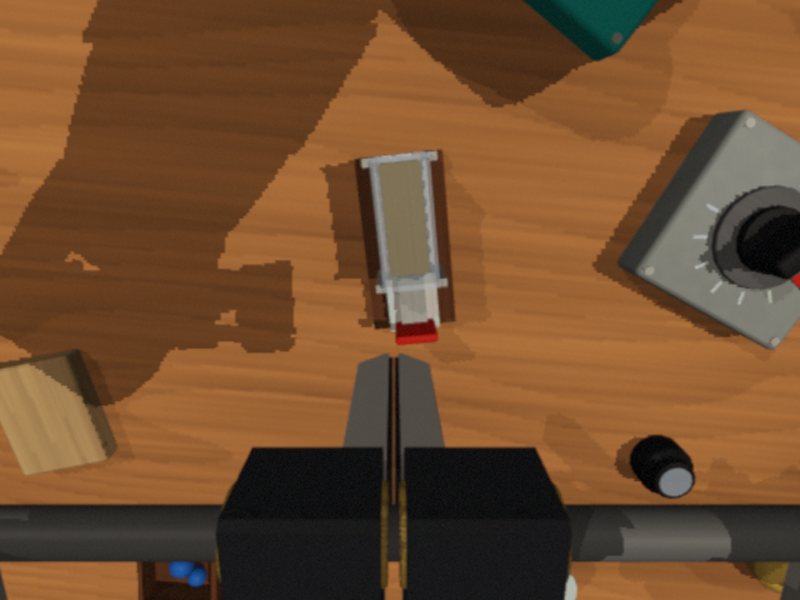

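The magazine's base corners are at about (357,160), (440,150), (455,320) and (376,327). The outer top edge of the red tab runs from (398,345) to (438,341), the roof outline goes from (370,165) to (440,284), and the mouth is on the upper side, towards the robot. The black knob at (662,465) is not needed.

```bash
python3 - <<'E'
from h import *
import pickle;C=pickle.load(open('mag.pkl','rb'));s=.7
def f(p,z): return px2w('wrist',np.array(p)*s,z,C)[:,:2]
b=f([(357,160),(440,150),(455,320),(376,327)],12); print('base',b.round(1).tolist(),[np.linalg.norm(b[i]-b[i-1]).round(1) for i in range(4)])
for i,j in((0,3),(1,2)): d=b[j]-b[i];print('yaw',np.arctan2(d[1],d[0]))
d=b[0]-b[1];print('yaw y',np.arctan2(d[0],-d[1]),np.arctan2(-(b[2]-b[3])[0],(b[2]-b[3])[1]))
r=f([(366,162),(436,154),(444,282),(379,288)],67); print('roof',r.round(1).tolist(),[np.linalg.norm(r[i]-r[i-1]).round(1) for i in range(4)])
for i,j in((0,3),(1,2)): d=r[j]-r[i];print('yaw',np.arctan2(d[1],d[0]))
t=f([(398,345),(438,341)],57);print('tab',t.round(1).tolist(),np.linalg.norm(t[0]-t[1]))
yaw=.09
E
```

```text
base [[488.8, -359.3], [477.1, -304.3], [595.2, -279.3], [606.0, -336.4]] [np.float64(119.4), np.float64(56.2), np.float64(120.7), np.float64(58.2)]
yaw 0.19245981198410025
yaw 0.20880557966486243
yaw y 0.20934525632311074 0.18693029604097802
roof [[488.1, -350.5], [479.9, -310.9], [554.5, -297.3], [562.0, -336.6]] [np.float64(75.2), np.float64(40.4), np.float64(75.8), np.float64(40.0)]
yaw 0.1860617605070869
yaw 0.1801844113811058
tab [[601.7, -320.9], [596.5, -295.3]] 26.20395462997961
```

```bash
cat >> h.py <<'E'
MO=np.array([521.7,-323.8]); MY=0.195
def mag(x,y): return MO+x*np.array([np.cos(MY),np.sin(MY)])+y*np.array([-np.sin(MY),np.cos(MY)])
E
python3 - <<'E'
from h import *
W=np.pi+MY
plan([(*mag(99,0),205,W),(*mag(99,0),30,W),(*mag(58,0),30,W)])
E
```

```text
t 13.75 at [ 559.3 -326.2  205.5] -3.048 gap 0.1
tool dx -62.6 dy 9.6 dz 0.5 mm yaw -0.101  rows>=2 -> to [ 618.82 -304.62  205.      3.34]
tool dx 0.0 dy 0.0 dz 175.0 mm yaw -0.000  rows>=4 -> to [ 618.82 -304.62   30.      3.34]
tool dx 41.0 dy -0.0 dz 0.0 mm yaw -0.000  rows>=1 -> to [ 578.6  -312.56   30.      3.34]
```

Request:
arm_command([
  {"hand": -1, "x": 0, "y": 0, "z": 0, "yaw": -0.1},
  {"hand": -1, "x": -0.0315, "y": 0.005, "z": 0, "yaw": 0},
  {"hand": -1, "x": -0.031, "y": 0.0045, "z": 0, "yaw": 0},
  {"hand": -1, "x": 0, "y": 0, "z": 0.04, "yaw": 0},
  {"hand": -1, "x": 0, "y": 0, "z": 0.04, "yaw": 0},
  {"hand": -1, "x": 0, "y": 0, "z": 0.04, "yaw": 0},
  {"hand": -1, "x": 0, "y": 0, "z": 0.035, "yaw": 0},
  {"hand": -1, "x": 0, "y": 0, "z": 0.02, "yaw": 0},
  {"hand": -1, "x": 0, "y": 0, "z": 0, "yaw": 0},
])

```text
clock: 14.65
eef_pos: [617.8, -303.8, 27.2]
eef_rot: [3.138, -0.004, -2.947]
wrist_force: [0.2, 0.1, 0.4]
finger_gap: 0.8
finger_force: 0.0
```

Request:
arm_command([
  {"hand": -1, "x": 0.01, "y": 0, "z": 0, "yaw": 0},
  {"hand": -1, "x": 0.005, "y": 0, "z": 0, "yaw": 0},
  {"hand": -1, "x": 0.005, "y": 0, "z": 0, "yaw": 0},
  {"hand": -1, "x": 0.005, "y": 0, "z": 0, "yaw": 0},
  {"hand": -1, "x": 0.004, "y": 0, "z": 0, "yaw": 0},
  {"hand": -1, "x": 0.004, "y": 0, "z": 0, "yaw": 0},
  {"hand": -1, "x": 0.004, "y": 0, "z": 0, "yaw": 0},
  {"hand": -1, "x": 0, "y": 0, "z": 0, "yaw": 0},
])

```text
clock: 15.45
eef_pos: [583.1, -312.6, 31.9]
eef_rot: [-3.14, 0.003, -2.948]
wrist_force: [3.6, 2.5, -3.2]
finger_gap: 0.5
finger_force: 2.1
```

Request:
arm_command([
  {"hand": -1, "x": 0.003, "y": 0, "z": 0, "yaw": 0},
  {"hand": -1, "x": 0.002, "y": 0, "z": 0, "yaw": 0},
  {"hand": -1, "x": 0.001, "y": 0, "z": 0, "yaw": 0},
  {"hand": -1, "x": 0, "y": 0, "z": 0, "yaw": 0},
])

```text
clock: 15.85
eef_pos: [580.2, -313.2, 32.2]
eef_rot: [-3.138, 0.009, -2.948]
wrist_force: [25.4, 2.7, -10.4]
finger_gap: 0.3
finger_force: 12.6
```

```bash
python3 - <<'E'
from h import *
plan([]);s=manip.read_state();print(s['wrist_force'])
C=get_calibration('wrist');im=shot('wrist')
import pickle;pickle.dump(C,open('m2.pkl','wb'));cv2.imwrite('pics/m2_raw.png',im[:,:,::-1])
v=cv2.resize(im[0:300,80:480,::-1],(800,600),interpolation=cv2.INTER_CUBIC)
cv2.imwrite('pics/m2.png',v)
for z in(32,20): print(z,((w2px('wrist',[[*mag(x,y),z] for x,y in((-65.5,13),(-65.5,-13),(-40.5,-13))],C)-[80,0])*2).round().tolist())
E
```

```text
t 15.85 at [ 580.2 -313.2   32.2] -2.948 gap 0.3
[ 25.36511452   2.69894333 -10.40818473]
32 [[463.0, -9.0], [341.0, -9.0], [343.0, 117.0]]
20 [[458.0, 5.0], [344.0, 5.0], [346.0, 122.0]]
```

View pics/m2.png

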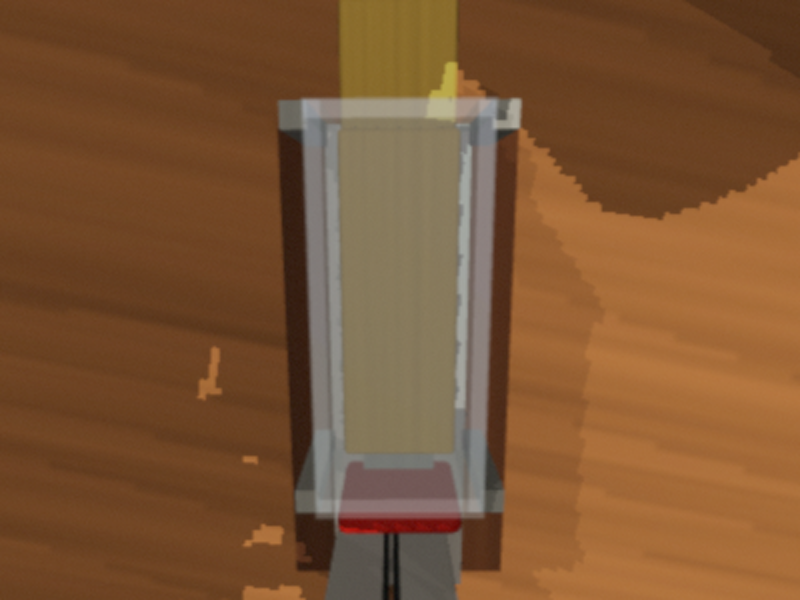

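The ejector is against its stop at 25 N. The bottom blank sticks out of the mouth at crop columns 340–457 and runs past the image's top edge. I'll back off, go over the top to the mouth side and grip it.

Request:
arm_command([
  {"hand": -1, "x": -0.01, "y": 0, "z": 0, "yaw": 0},
  {"hand": -1, "x": -0.02, "y": 0, "z": 0, "yaw": 0},
  {"hand": -1, "x": -0.02, "y": 0, "z": 0, "yaw": 0},
  {"hand": 0, "x": 0, "y": 0, "z": -0.04, "yaw": 0},
  {"hand": 0, "x": 0, "y": 0, "z": -0.04, "yaw": 0},
  {"hand": 0, "x": 0.04, "y": 0, "z": 0, "yaw": 0},
  {"hand": 0, "x": 0.04, "y": 0, "z": 0, "yaw": 0},
  {"hand": 0, "x": 0.04, "y": 0, "z": 0, "yaw": 0},
  {"hand": 0, "x": 0.043, "y": 0, "z": 0, "yaw": 0},
  {"hand": 0, "x": 0, "y": 0, "z": 0, "yaw": 0},
], newtons=40)

```text
clock: 16.9
eef_pos: [462.3, -336.5, 111.8]
eef_rot: [-3.14, 0.0, -2.951]
wrist_force: [-0.1, 0.4, 0.6]
finger_gap: 46.7
finger_force: 0.0
```

```bash
python3 - <<'E'
from h import *
W=np.pi+MY
plan([(*mag(-57,0),105,W),(*mag(-57,0),14,W)])
E
```

```text
t 16.9 at [ 462.3 -336.5  111.8] -2.951 gap 46.7
tool dx -3.8 dy 0.9 dz 6.8 mm yaw -0.005  rows>=1 -> to [ 465.78 -334.84  105.      3.34]
tool dx 0.0 dy 0.0 dz 91.0 mm yaw -0.000  rows>=3 -> to [ 465.78 -334.84   14.      3.34]
```

Request:
arm_command([
  {"hand": 0, "x": -0.002, "y": 0.001, "z": 0, "yaw": -0.005},
  {"hand": 0, "x": 0, "y": 0, "z": 0, "yaw": 0},
  {"hand": 0, "x": 0, "y": 0, "z": 0.03, "yaw": 0},
  {"hand": 0, "x": 0, "y": 0, "z": 0.035, "yaw": 0},
  {"hand": 0, "x": 0, "y": 0, "z": 0.025, "yaw": 0},
  {"hand": 0, "x": 0, "y": 0, "z": 0.008, "yaw": 0},
  {"hand": 0, "x": 0, "y": 0, "z": 0, "yaw": 0},
  {"hand": 0, "x": 0, "y": 0, "z": 0, "yaw": 0},
])

```text
clock: 17.7
eef_pos: [468.7, -334.3, 13.2]
eef_rot: [-3.14, 0.001, -2.943]
wrist_force: [0.2, 0.3, 0.0]
finger_gap: 46.9
finger_force: 0.0
```

Request:
arm_command([
  {"hand": -1, "x": 0, "y": 0, "z": 0, "yaw": 0},
  {"hand": -1, "x": 0, "y": 0, "z": 0, "yaw": 0},
  {"hand": -1, "x": 0, "y": 0, "z": 0, "yaw": 0},
  {"hand": -1, "x": 0, "y": 0, "z": 0, "yaw": 0},
  {"hand": -1, "x": 0, "y": 0, "z": 0, "yaw": 0},
])

```text
clock: 18.2
eef_pos: [468.0, -334.2, 12.6]
eef_rot: [-3.141, 0.001, -2.943]
wrist_force: [-1.5, 1.3, 6.1]
finger_gap: 25.3
finger_force: 40.0
```

Request:
arm_command([
  {"hand": -1, "x": 0.005, "y": 0, "z": 0, "yaw": 0},
  {"hand": -1, "x": 0.01, "y": 0, "z": 0, "yaw": 0},
  {"hand": -1, "x": 0.01, "y": 0, "z": 0, "yaw": 0},
  {"hand": -1, "x": 0.01, "y": 0, "z": 0, "yaw": 0},
  {"hand": -1, "x": 0.01, "y": 0, "z": 0, "yaw": 0},
  {"hand": -1, "x": 0.01, "y": 0, "z": 0, "yaw": 0},
  {"hand": -1, "x": 0, "y": 0, "z": 0, "yaw": 0},
  {"hand": -1, "x": 0, "y": 0, "z": 0, "yaw": 0},
])

```text
clock: 19.0
eef_pos: [413.4, -344.9, 11.7]
eef_rot: [3.141, -0.001, -2.944]
wrist_force: [-0.2, -0.7, -2.1]
finger_gap: 25.3
finger_force: 40.0
```

```bash
python3 - <<'E'
from h import *
W=np.pi+TY; s=manip.read_state();p=s['eef_pos'];print(s['joints'][5],s['wrist_force'],s['finger_force'])
a=tray(18-25,-60)
plan([(p[0],p[1],130,W),(*a,130,W),(*a,40,W)])
C=get_calibration('wrist');im=shot('wrist');v=cv2.resize(im[100:400,80:480,::-1],(800,600),interpolation=cv2.INTER_CUBIC);cv2.imwrite('pics/m3.png',v)
E
```

```text
-2.531655013239701 [-0.19761134 -0.74086869 -2.14014314] 39.979299902915955
t 19.0 at [ 413.4 -344.9   11.7] -2.944 gap 25.3
tool dx 0.0 dy 0.0 dz -118.3 mm yaw 0.074  rows>=3 -> to [ 413.41 -344.89  130.      3.27]
tool dx -201.5 dy 508.6 dz 0.0 mm yaw -0.000  rows>=13 -> to [550.74 184.69 130.     3.27]
tool dx 0.0 dy 0.0 dz 90.0 mm yaw -0.000  rows>=2 -> to [550.74 184.69  40.     3.27]
```

View pics/m3.png

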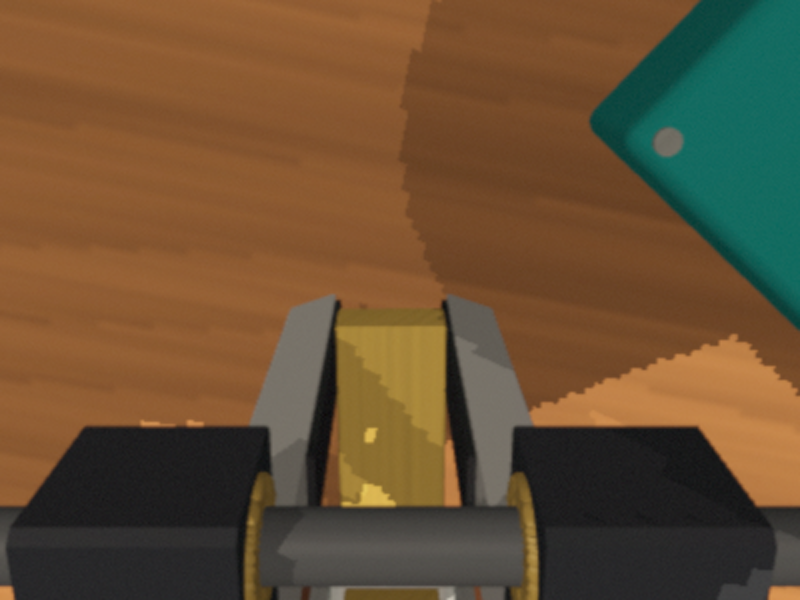

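The blank is fully out and held between the fingers (crop columns 338–446), and brass is still visible in the magazine at the bottom edge. Joint 6 is close to its limit, so I'll turn back as I lift. The next draws will use the flipped wrist.

Request:
arm_command([
  {"hand": -1, "x": 0, "y": 0, "z": -0.01, "yaw": 0.074},
  {"hand": -1, "x": 0, "y": 0, "z": -0.035, "yaw": 0},
  {"hand": -1, "x": 0, "y": 0, "z": -0.038, "yaw": 0},
  {"hand": -1, "x": 0, "y": 0, "z": -0.035, "yaw": 0},
  {"hand": -1, "x": -0.0155, "y": 0.039, "z": 0, "yaw": 0},
  {"hand": -1, "x": -0.0155, "y": 0.039, "z": 0, "yaw": 0},
  {"hand": -1, "x": -0.0155, "y": 0.039, "z": 0, "yaw": 0},
  {"hand": -1, "x": -0.0155, "y": 0.039, "z": 0, "yaw": 0},
  {"hand": -1, "x": -0.0155, "y": 0.039, "z": 0, "yaw": 0},
  {"hand": -1, "x": -0.0155, "y": 0.039, "z": 0, "yaw": 0},
])

```text
clock: 20.05
eef_pos: [477.4, -99.3, 130.0]
eef_rot: [-3.142, -0.0, -3.017]
wrist_force: [-0.1, -1.0, -1.9]
finger_gap: 25.5
finger_force: 40.0
```

Request:
arm_command([
  {"hand": -1, "x": -0.0155, "y": 0.039, "z": 0, "yaw": 0},
  {"hand": -1, "x": -0.0155, "y": 0.039, "z": 0, "yaw": 0},
  {"hand": -1, "x": -0.0155, "y": 0.039, "z": 0, "yaw": 0},
  {"hand": -1, "x": -0.0155, "y": 0.039, "z": 0, "yaw": 0},
  {"hand": -1, "x": -0.0155, "y": 0.039, "z": 0, "yaw": 0},
  {"hand": -1, "x": -0.0155, "y": 0.039, "z": 0, "yaw": 0},
  {"hand": -1, "x": -0.015, "y": 0.0395, "z": 0, "yaw": 0},
  {"hand": -1, "x": 0, "y": 0, "z": 0, "yaw": 0},
  {"hand": -1, "x": 0, "y": 0, "z": 0, "yaw": 0},
])

```text
clock: 20.95
eef_pos: [550.1, 184.4, 129.4]
eef_rot: [-3.141, -0.001, -3.015]
wrist_force: [-1.4, -0.9, -2.7]
finger_gap: 25.6
finger_force: 40.0
```

```bash
python3 - <<'E'
from h import *
W=np.pi+TY; s=manip.read_state();print(s['joints'].round(2),s['finger_force'],s['wrist_force'])
a=tray(17-25,-60)
plan([(*a,s['eef_pos'][2],W),(*a,13,W)])
C=get_calibration('wrist');im=shot('wrist');cv2.imwrite('pics/n1.png',im[:,:,::-1])
# near end of brass near image centre column
hsv=cv2.cvtColor(im,cv2.COLOR_RGB2HSV); m=cv2.inRange(hsv,(20,110,50),(32,255,255)); ys,xs=np.where(m[:330,245:305]>0); print('brass rows',ys.min(),ys.max(),xs.min()+245,xs.max()+245)
p=s['eef_pos'];ux=np.array([np.cos(s['eef_rot'][2]),np.sin(s['eef_rot'][2])])
for o in(6,8,10,12,14):print(o,w2px('wrist',[[*(p[:2]+o*ux),p[2]+z] for z in (8,20)],C).round(1).tolist())
E
```

```text
[ 0.26  0.44  1.52 -0.    1.19 -1.44] 39.97913718223572 [-1.42880473 -0.93490346 -2.67781338]
t 20.95 at [550.1 184.4 129.4] -3.015 gap 25.6
tool dx 0.3 dy 0.3 dz 0.0 mm yaw 0.003  rows>=1 -> to [549.75 184.57 129.36   3.27]
tool dx 0.0 dy 0.0 dz 116.4 mm yaw -0.000  rows>=3 -> to [549.75 184.57  13.     3.27]
brass rows 255 329 248 302
6 [[278.3, 260.2], [278.4, 270.5]]
8 [[278.3, 256.4], [278.5, 266.5]]
10 [[278.3, 252.7], [278.5, 262.5]]
12 [[278.3, 248.9], [278.5, 258.5]]
14 [[278.3, 245.0], [278.5, 254.5]]
```

The blank sits about 8 mm above the fingertips, so it has to drop a few millimetres onto the plate. I'll set it down short of the rail, then regrip it low and slide it home.

Request:
arm_command([
  {"hand": -1, "x": 0.004, "y": 0, "z": 0.04, "yaw": 0.003},
  {"hand": -1, "x": 0, "y": 0, "z": 0.04, "yaw": 0},
  {"hand": -1, "x": 0, "y": 0, "z": 0.025, "yaw": 0},
  {"hand": -1, "x": 0, "y": 0, "z": 0.01, "yaw": 0},
  {"hand": -1, "x": 0, "y": 0, "z": 0.0035, "yaw": 0},
  {"hand": -1, "x": 0, "y": 0, "z": 0, "yaw": 0},
  {"hand": -1, "x": 0, "y": 0, "z": 0, "yaw": 0},
])

```text
clock: 21.7
eef_pos: [547.2, 183.1, 12.9]
eef_rot: [3.141, 0.002, -3.021]
wrist_force: [-0.2, 0.0, -2.1]
finger_gap: 25.7
finger_force: 40.0
```

Request:
arm_command([
  {"hand": -0.1, "x": 0, "y": 0, "z": 0, "yaw": 0},
  {"hand": -0.1, "x": 0, "y": 0, "z": 0, "yaw": 0},
  {"hand": -0.1, "x": 0, "y": 0, "z": 0, "yaw": 0},
  {"hand": -0.1, "x": 0, "y": 0, "z": 0, "yaw": 0},
  {"hand": -0.1, "x": -0.01, "y": 0, "z": 0, "yaw": 0},
  {"hand": -0.1, "x": -0.01, "y": 0, "z": 0, "yaw": 0},
  {"hand": -0.1, "x": -0.005, "y": 0, "z": 0, "yaw": 0},
  {"hand": -0.1, "x": 0, "y": 0, "z": 0, "yaw": 0},
])

```text
clock: 22.5
eef_pos: [571.5, 186.1, 11.4]
eef_rot: [3.142, 0.0, -3.021]
wrist_force: [0.2, 0.2, -0.8]
finger_gap: 42.6
finger_force: 0.0
```

```bash
python3 - <<'E'
from h import *
s=manip.read_state();print(s['wrist_force']);plan([])
C=get_calibration('wrist');im=shot('wrist');cv2.imwrite('pics/n2.png',im[:,:,::-1])
hsv=cv2.cvtColor(im,cv2.COLOR_RGB2HSV); m=cv2.inRange(hsv,(20,110,50),(32,255,255))
n,l,st,c=cv2.connectedComponentsWithStats(m);print(st[st[:,4]>200].tolist())
for r in range(150,300,15):
    x=np.where(m[r,230:330]>0)[0]; print(r,(x.min()+230,x.max()+230) if len(x) else None)
p=tray(21,-60);print(w2px('wrist',[[*(p-36*UX+b*13*UY),z] for z in(8,20) for b in (1,-1)],C).round(0).tolist())
E
```

```text
[ 0.22656708  0.22112838 -0.78069831]
t 22.5 at [571.5 186.1  11.4] -3.021 gap 42.6
[[0, 0, 560, 420, 214569], [248, 200, 55, 138, 6807], [125, 211, 64, 104, 5422], [472, 210, 83, 136, 7816], [378, 344, 14, 58, 208]]
150 None
165 None
180 None
195 None
210 (np.int64(249), np.int64(302))
225 (np.int64(249), np.int64(302))
240 (np.int64(250), np.int64(301))
255 (np.int64(250), np.int64(300))
270 (np.int64(251), np.int64(301))
285 (np.int64(251), np.int64(300))
[[306.0, 210.0], [255.0, 210.0], [308.0, 216.0], [253.0, 216.0]]
```

Request:
arm_command([
  {"hand": -1, "x": 0, "y": 0, "z": 0, "yaw": 0},
  {"hand": -1, "x": 0, "y": 0, "z": 0, "yaw": 0},
  {"hand": -1, "x": 0, "y": 0, "z": 0, "yaw": 0},
  {"hand": -1, "x": -0.002, "y": 0.002, "z": 0, "yaw": 0.003},
  {"hand": -1, "x": -0.002, "y": 0, "z": 0, "yaw": 0},
  {"hand": -1, "x": -0.002, "y": 0, "z": 0, "yaw": 0},
  {"hand": -1, "x": -0.001, "y": 0, "z": 0, "yaw": 0},
  {"hand": -1, "x": 0, "y": 0, "z": 0, "yaw": 0},
], newtons=20)

```text
clock: 23.35
eef_pos: [576.6, 188.9, 11.4]
eef_rot: [-3.141, -0.004, -3.023]
wrist_force: [-13.4, -1.6, 10.6]
finger_gap: 25.8
finger_force: 20.0
```

```bash
cat >> h.py <<'E'
def brass(pl,roi):
    C=get_calibration('wrist');im=camera('wrist')
    hsv=cv2.cvtColor(im,cv2.COLOR_RGB2HSV); m=cv2.inRange(hsv,(20,110,50),(32,255,255))
    r0,r1,c0,c1=roi; ys,xs=np.where(m[r0:r1,c0:c1]>0); print('brass rows',ys.min()+r0,ys.max()+r0,'cols',xs.min()+c0,xs.max()+c0)
    p=tray(21,-120+60*pl)
    for e in(-1,1): print('expect end',e,w2px('wrist',[[*(p+e*36*UX+b*13*UY),z] for z in(8,20) for b in (1,-1)],C).round(0).tolist())
E
python3 - <<'E'
from h import *
s=manip.read_state();print(s['wrist_force'],s['finger_force']);plan([]);brass(1,(150,300,230,330))
p=s['eef_pos'];W=TY  # flip route
plan([(p[0],p[1],130,np.pi+TY),(*mag(99,0),130,np.pi+TY)])
E
```

```text
[-13.44433288  -1.55401655  10.59094402] 19.993498921394348
t 23.35 at [576.6 188.9  11.4] -3.023 gap 25.8
brass rows 201 299 cols 248 302
expect end -1 [[302.0, 199.0], [250.0, 199.0], [303.0, 205.0], [248.0, 205.0]]
expect end 1 [[300.0, 325.0], [253.0, 325.0], [301.0, 338.0], [252.0, 338.0]]
t 23.4 at [576.6 189.   11.4] -3.023 gap 25.9
tool dx -0.0 dy -0.0 dz -118.6 mm yaw -0.005  rows>=3 -> to [576.61 188.95 130.     3.27]
tool dx 18.9 dy -495.0 dz 0.0 mm yaw -0.000  rows>=12 -> to [ 618.82 -304.62  130.      3.27]
```

Request:
arm_command([
  {"hand": 0, "x": 0.001, "y": 0, "z": 0, "yaw": 0},
  {"hand": 0, "x": 0, "y": 0, "z": 0, "yaw": 0},
  {"hand": 0, "x": 0, "y": 0, "z": 0, "yaw": 0},
  {"hand": 0, "x": 0, "y": 0, "z": -0.03, "yaw": 0},
  {"hand": 0, "x": 0, "y": 0, "z": -0.045, "yaw": 0},
  {"hand": 0, "x": 0, "y": 0, "z": -0.045, "yaw": 0},
  {"hand": -1, "x": 0, "y": 0, "z": 0, "yaw": 0.146},
  {"hand": -1, "x": 0, "y": 0, "z": 0, "yaw": 0.146},
  {"hand": -1, "x": 0, "y": 0, "z": 0, "yaw": 0.146},
  {"hand": -1, "x": 0, "y": 0, "z": 0, "yaw": 0.146},
])

```text
clock: 24.4
eef_pos: [577.1, 188.8, 131.5]
eef_rot: [3.141, 0.0, 2.67]
wrist_force: [-0.2, 0.4, -0.1]
finger_gap: 18.2
finger_force: 0.0
```

Request:
arm_command([
  {"hand": -1, "x": 0, "y": 0, "z": 0, "yaw": 0.146},
  {"hand": -1, "x": 0, "y": 0, "z": 0, "yaw": 0.146},
  {"hand": -1, "x": 0, "y": 0, "z": 0, "yaw": 0.146},
  {"hand": -1, "x": 0, "y": 0, "z": 0, "yaw": 0.146},
  {"hand": -1, "x": 0, "y": 0, "z": 0, "yaw": 0.146},
  {"hand": -1, "x": 0, "y": 0, "z": 0, "yaw": 0.146},
  {"hand": -1, "x": 0, "y": 0, "z": 0, "yaw": 0.146},
  {"hand": -1, "x": 0, "y": 0, "z": 0, "yaw": 0.146},
  {"hand": -1, "x": 0, "y": 0, "z": 0, "yaw": 0.146},
  {"hand": -1, "x": 0, "y": 0, "z": 0, "yaw": 0.146},
])

```text
clock: 25.4
eef_pos: [577.1, 188.8, 131.4]
eef_rot: [3.141, -0.0, 1.21]
wrist_force: [-0.4, -0.0, 0.3]
finger_gap: 0.4
finger_force: 0.0
```

Request:
arm_command([
  {"hand": -1, "x": 0, "y": 0, "z": 0, "yaw": 0.146},
  {"hand": -1, "x": 0, "y": 0, "z": 0, "yaw": 0.146},
  {"hand": -1, "x": 0, "y": 0, "z": 0, "yaw": 0.146},
  {"hand": -1, "x": 0, "y": 0, "z": 0, "yaw": 0.146},
  {"hand": -1, "x": 0, "y": 0, "z": 0, "yaw": 0.146},
  {"hand": -1, "x": 0, "y": 0, "z": 0, "yaw": 0.146},
  {"hand": -1, "x": 0, "y": 0, "z": 0, "yaw": 0.146},
  {"hand": -1, "x": 0, "y": 0, "z": 0, "yaw": 0},
  {"hand": -1, "x": 0, "y": 0, "z": 0, "yaw": 0},
])

```text
clock: 26.3
eef_pos: [577.0, 188.8, 131.4]
eef_rot: [3.142, -0.0, 0.198]
wrist_force: [-0.2, 0.1, 0.0]
finger_gap: 0.5
finger_force: 0.0
```

```bash
python3 - <<'E'
from h import *
plan([(*mag(102,0),130,MY),(*mag(102,0),30,MY)]);print(manip.read_state()['joints'].round(2))
E
```

```text
t 26.3 at [577.  188.8 131.4] 0.198 gap 0.5
tool dx -51.6 dy 492.2 dz 1.4 mm yaw 0.003  rows>=11 -> to [ 6.2177e+02 -3.0404e+02  1.3000e+02  2.0000e-01]
tool dx 0.0 dy 0.0 dz 100.0 mm yaw -0.000  rows>=3 -> to [ 6.2177e+02 -3.0404e+02  3.0000e+01  2.0000e-01]
[ 0.26  0.49  1.43 -0.    1.22  1.63]
```

Request:
arm_command([
  {"hand": -1, "x": -0.0043, "y": 0.041, "z": 0, "yaw": 0.003},
  {"hand": -1, "x": -0.0043, "y": 0.041, "z": 0, "yaw": 0},
  {"hand": -1, "x": -0.0043, "y": 0.041, "z": 0, "yaw": 0},
  {"hand": -1, "x": -0.0043, "y": 0.041, "z": 0, "yaw": 0},
  {"hand": -1, "x": -0.0043, "y": 0.041, "z": 0, "yaw": 0},
  {"hand": -1, "x": -0.0043, "y": 0.041, "z": 0, "yaw": 0},
  {"hand": -1, "x": -0.0043, "y": 0.041, "z": 0, "yaw": 0},
  {"hand": -1, "x": -0.0043, "y": 0.041, "z": 0, "yaw": 0},
  {"hand": -1, "x": -0.0043, "y": 0.041, "z": 0, "yaw": 0},
  {"hand": -1, "x": -0.0043, "y": 0.041, "z": 0, "yaw": 0},
])

```text
clock: 27.3
eef_pos: [612.6, -223.6, 131.5]
eef_rot: [3.142, -0.0, 0.195]
wrist_force: [0.7, -0.3, 0.3]
finger_gap: 0.5
finger_force: 0.0
```

Request:
arm_command([
  {"hand": -1, "x": -0.0043, "y": 0.041, "z": 0, "yaw": 0},
  {"hand": -1, "x": -0.0043, "y": 0.041, "z": 0, "yaw": 0},
  {"hand": -1, "x": 0, "y": 0, "z": 0, "yaw": 0},
  {"hand": -1, "x": 0, "y": 0, "z": 0, "yaw": 0},
  {"hand": -1, "x": 0, "y": 0, "z": 0.04, "yaw": 0},
  {"hand": -1, "x": 0, "y": 0, "z": 0.04, "yaw": 0},
  {"hand": -1, "x": 0, "y": 0, "z": 0.02, "yaw": 0},
  {"hand": -1, "x": 0, "y": 0, "z": 0, "yaw": 0},
  {"hand": -1, "x": 0, "y": 0, "z": 0, "yaw": 0},
])

```text
clock: 28.2
eef_pos: [620.3, -303.3, 32.6]
eef_rot: [3.141, -0.001, 0.193]
wrist_force: [0.4, 0.3, 1.0]
finger_gap: 0.5
finger_force: 0.0
```

Request:
arm_command([
  {"hand": -1, "x": -0.01, "y": 0, "z": 0, "yaw": 0},
  {"hand": -1, "x": -0.006, "y": 0, "z": 0, "yaw": 0},
  {"hand": -1, "x": -0.006, "y": 0, "z": 0, "yaw": 0},
  {"hand": -1, "x": -0.005, "y": 0, "z": 0, "yaw": 0},
  {"hand": -1, "x": -0.005, "y": 0, "z": 0, "yaw": 0},
  {"hand": -1, "x": -0.005, "y": 0, "z": 0, "yaw": 0},
  {"hand": -1, "x": -0.005, "y": 0, "z": 0, "yaw": 0},
  {"hand": -1, "x": -0.002, "y": 0, "z": 0, "yaw": 0},
  {"hand": -1, "x": 0, "y": 0, "z": 0, "yaw": 0},
  {"hand": -1, "x": 0, "y": 0, "z": 0, "yaw": 0},
])

```text
clock: 29.2
eef_pos: [580.0, -312.0, 33.7]
eef_rot: [3.138, -0.009, 0.192]
wrist_force: [24.8, 4.2, -4.2]
finger_gap: 0.4
finger_force: 12.6
```

```bash
python3 - <<'E'
from h import *
s=manip.read_state();print(s['wrist_force'],s['joints'].round(2));p=s['eef_pos'][:2]-MO
print('mag xy',p@[np.cos(MY),np.sin(MY)],p@[-np.sin(MY),np.cos(MY)],s['eef_rot'][2])
E
```

```text
[24.77768843  4.21882974 -4.1627167 ] [-0.55  0.71  1.34  0.    1.09  0.83]
mag xy 59.46669336135728 0.23893466705661673 0.19156628626591599
```

Request:
arm_command([
  {"hand": -1, "x": 0.01, "y": 0, "z": 0, "yaw": 0.003},
  {"hand": -1, "x": 0.02, "y": 0, "z": 0, "yaw": 0},
  {"hand": -1, "x": 0.02, "y": 0, "z": 0, "yaw": 0},
  {"hand": 0, "x": 0, "y": 0, "z": -0.04, "yaw": 0},
  {"hand": 0, "x": 0, "y": 0, "z": -0.04, "yaw": 0},
  {"hand": 0, "x": -0.04, "y": 0, "z": 0, "yaw": 0},
  {"hand": 0, "x": -0.04, "y": 0, "z": 0, "yaw": 0},
  {"hand": 0, "x": -0.04, "y": 0, "z": 0, "yaw": 0},
  {"hand": 0, "x": -0.04, "y": 0, "z": 0, "yaw": 0},
  {"hand": 0, "x": 0, "y": 0, "z": 0, "yaw": 0},
], newtons=40)

```text
clock: 30.2
eef_pos: [464.6, -333.8, 112.4]
eef_rot: [3.141, 0.0, 0.185]
wrist_force: [-0.1, 0.7, 0.2]
finger_gap: 46.9
finger_force: 0.0
```

Request:
arm_command([
  {"hand": 0, "x": 0, "y": 0, "z": 0, "yaw": 0},
  {"hand": 0, "x": 0, "y": 0, "z": 0, "yaw": 0},
])

```text
clock: 30.4
eef_pos: [469.1, -332.9, 112.0]
eef_rot: [3.141, -0.001, 0.188]
wrist_force: [-0.3, 0.1, -0.1]
finger_gap: 47.1
finger_force: 0.0
```

```bash
python3 - <<'E'
from h import *
plan([(*mag(-55,0),112,MY),(*mag(-55,0),18,MY)])
C=get_calibration('wrist');im=shot('wrist');cv2.imwrite('pics/n3.png',im[:,:,::-1])
hsv=cv2.cvtColor(im,cv2.COLOR_RGB2HSV); m=cv2.inRange(hsv,(20,110,50),(32,255,255))
n,l,st,c=cv2.connectedComponentsWithStats(m);print(st[st[:,4]>100].tolist())
print(w2px('wrist',[[*mag(x,y),32] for x in (-65.5,-40.5) for y in (-13,13)],C).round().tolist())
E
```

```text
t 30.4 at [ 469.1 -332.9  112. ] 0.188 gap 47.1
tool dx -1.6 dy 1.3 dz -0.0 mm yaw -0.007  rows>=1 -> to [ 4.6774e+02 -3.3446e+02  1.1200e+02  2.0000e-01]
tool dx 0.0 dy 0.0 dz 94.0 mm yaw -0.000  rows>=3 -> to [ 4.6774e+02 -3.3446e+02  1.8000e+01  2.0000e-01]
[[0, 0, 560, 420, 234003], [259, 215, 35, 18, 615]]
[[292.0, 234.0], [257.0, 234.0], [292.0, 201.0], [256.0, 201.0]]
```

Request:
arm_command([
  {"hand": 0, "x": -0.0015, "y": 0.0005, "z": 0, "yaw": -0.007},
  {"hand": 0, "x": 0, "y": 0, "z": 0.035, "yaw": 0},
  {"hand": 0, "x": 0, "y": 0, "z": 0.035, "yaw": 0},
  {"hand": 0, "x": 0, "y": 0, "z": 0.018, "yaw": 0},
  {"hand": 0, "x": 0, "y": 0, "z": 0.006, "yaw": 0},
  {"hand": 0, "x": 0, "y": 0, "z": 0, "yaw": 0},
  {"hand": -1, "x": 0, "y": 0, "z": 0, "yaw": 0},
  {"hand": -1, "x": 0, "y": 0, "z": 0, "yaw": 0},
  {"hand": -1, "x": 0, "y": 0, "z": 0, "yaw": 0},
  {"hand": -1, "x": 0, "y": 0, "z": 0, "yaw": 0},
])

```text
clock: 31.45
eef_pos: [467.4, -333.9, 18.3]
eef_rot: [3.14, -0.001, 0.195]
wrist_force: [-0.7, 0.1, 4.3]
finger_gap: 25.8
finger_force: 40.0
```

Request:
arm_command([
  {"hand": -1, "x": 0, "y": 0, "z": 0, "yaw": 0},
  {"hand": -1, "x": -0.005, "y": 0, "z": 0, "yaw": 0},
  {"hand": -1, "x": -0.01, "y": 0, "z": 0, "yaw": 0},
  {"hand": -1, "x": -0.01, "y": 0, "z": 0, "yaw": 0},
  {"hand": -1, "x": -0.01, "y": 0, "z": 0, "yaw": 0},
  {"hand": -1, "x": -0.01, "y": 0, "z": 0, "yaw": 0},
  {"hand": -1, "x": -0.01, "y": 0, "z": 0, "yaw": 0},
  {"hand": -1, "x": 0, "y": 0, "z": 0, "yaw": 0},
  {"hand": -1, "x": 0, "y": 0, "z": 0, "yaw": 0},
])

```text
clock: 32.35
eef_pos: [412.5, -344.2, 17.1]
eef_rot: [-3.141, 0.001, 0.194]
wrist_force: [0.8, 0.1, -1.7]
finger_gap: 25.7
finger_force: 40.0
```

```bash
python3 - <<'E'
from h import *
s=manip.read_state();p=s['eef_pos'];print(s['wrist_force'],s['joints'].round(2))
a=tray(15-26,0)
plan([(p[0],p[1],130,TY),(*a,130,TY)])
im=shot('wrist');cv2.imwrite('pics/n4.png',im[:,:,::-1])
E
```

```text
[ 0.79140088  0.06116641 -1.6797717 ] [-0.76  0.51  1.72 -0.    0.92  0.61]
t 32.35 at [ 412.5 -344.2   17.1] 0.194 gap 25.7
tool dx 0.0 dy 0.0 dz -112.9 mm yaw 0.071  rows>=3 -> to [ 4.1253e+02 -3.4423e+02  1.3000e+02  1.2000e-01]
tool dx 198.3 dy -567.9 dz 0.0 mm yaw -0.000  rows>=14 -> to [5.3938e+02 2.4374e+02 1.3000e+02 1.2000e-01]
```

Request:
arm_command([
  {"hand": -1, "x": 0, "y": 0, "z": -0.01, "yaw": 0.071},
  {"hand": -1, "x": 0, "y": 0, "z": -0.035, "yaw": 0},
  {"hand": -1, "x": 0, "y": 0, "z": -0.035, "yaw": 0},
  {"hand": -1, "x": 0, "y": 0, "z": -0.033, "yaw": 0},
  {"hand": -1, "x": 0.014, "y": -0.0405, "z": 0, "yaw": 0},
  {"hand": -1, "x": 0.014, "y": -0.0405, "z": 0, "yaw": 0},
  {"hand": -1, "x": 0.014, "y": -0.0405, "z": 0, "yaw": 0},
  {"hand": -1, "x": 0.014, "y": -0.0405, "z": 0, "yaw": 0},
  {"hand": -1, "x": 0.014, "y": -0.0405, "z": 0, "yaw": 0},
  {"hand": -1, "x": 0.014, "y": -0.0405, "z": 0, "yaw": 0},
])

```text
clock: 33.4
eef_pos: [466.6, -90.8, 130.4]
eef_rot: [3.142, 0.0, 0.124]
wrist_force: [0.5, -0.3, -1.6]
finger_gap: 25.6
finger_force: 40.0
```

Request:
arm_command([
  {"hand": -1, "x": 0.014, "y": -0.0405, "z": 0, "yaw": 0},
  {"hand": -1, "x": 0.014, "y": -0.0405, "z": 0, "yaw": 0},
  {"hand": -1, "x": 0.014, "y": -0.0405, "z": 0, "yaw": 0},
  {"hand": -1, "x": 0.014, "y": -0.0405, "z": 0, "yaw": 0},
  {"hand": -1, "x": 0.014, "y": -0.0405, "z": 0, "yaw": 0},
  {"hand": -1, "x": 0.014, "y": -0.0405, "z": 0, "yaw": 0},
  {"hand": -1, "x": 0.015, "y": -0.0405, "z": 0, "yaw": 0},
  {"hand": -1, "x": 0.0155, "y": -0.041, "z": 0, "yaw": 0},
  {"hand": -1, "x": 0, "y": 0, "z": 0, "yaw": 0},
  {"hand": -1, "x": 0, "y": 0, "z": 0, "yaw": 0},
])

```text
clock: 34.4
eef_pos: [539.5, 244.1, 129.7]
eef_rot: [3.141, 0.001, 0.126]
wrist_force: [-0.2, 0.4, -1.4]
finger_gap: 25.5
finger_force: 40.0
```

```bash
python3 - <<'E'
from h import *
s=manip.read_state();print(s['joints'].round(2),s['finger_force'],s['wrist_force'])
a=tray(15-26,0)
plan([(*a,s['eef_pos'][2],TY),(*a,11,TY)])
C=get_calibration('wrist');im=shot('wrist');cv2.imwrite('pics/n5.png',im[:,:,::-1])
hsv=cv2.cvtColor(im,cv2.COLOR_RGB2HSV); m=cv2.inRange(hsv,(20,110,50),(32,255,255))
n,l,st,c=cv2.connectedComponentsWithStats(m);print(st[st[:,4]>100].tolist())
p=s['eef_pos'];ux=np.array([np.cos(s['eef_rot'][2]),np.sin(s['eef_rot'][2])])
for o in(58,62,66):print(o,w2px('wrist',[[*(p[:2]+o*ux),p[2]+z] for z in (2,14)],C).round(1).tolist())
a4=cv2.imread('pics/n4.png'); cv2.imwrite('pics/two.png',cv2.resize(np.hstack([a4[100:400,80:480],im[100:400,80:480,::-1]]),(800,300)))
E
```

```text
[ 0.36  0.46  1.48 -0.    1.2   1.81] 39.998406171798706 [-0.16811141  0.41332498 -1.40710438]
t 34.4 at [539.5 244.1 129.7] 0.126 gap 25.5
tool dx -0.2 dy 0.3 dz 0.0 mm yaw 0.002  rows>=1 -> to [5.3938e+02 2.4374e+02 1.2969e+02 1.2000e-01]
tool dx 0.0 dy 0.0 dz 118.7 mm yaw -0.000  rows>=3 -> to [5.3938e+02 2.4374e+02 1.1000e+01 1.2000e-01]
[[0, 0, 560, 420, 217615], [181, 120, 38, 92, 3078], [332, 120, 40, 92, 3064], [406, 121, 47, 91, 3251], [246, 143, 58, 148, 7769]]
58 [[271.7, 151.5], [271.5, 154.8]]
62 [[271.7, 142.9], [271.5, 145.7]]
66 [[271.7, 134.2], [271.4, 136.4]]
```

View pics/two.png

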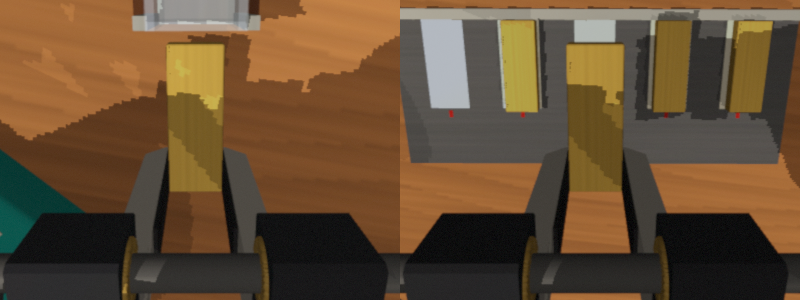

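On the left the blank is clear of the magazine. On the right place0, place1 and place3 are filled square, and the held blank is lined up with place2.

Request:
arm_command([
  {"hand": -1, "x": 0, "y": 0, "z": 0.04, "yaw": 0.002},
  {"hand": -1, "x": 0, "y": 0, "z": 0.04, "yaw": 0},
  {"hand": -1, "x": 0, "y": 0, "z": 0.025, "yaw": 0},
  {"hand": -1, "x": 0, "y": 0, "z": 0.01, "yaw": 0},
  {"hand": -1, "x": 0, "y": 0, "z": 0.0035, "yaw": 0},
  {"hand": -1, "x": 0, "y": 0, "z": 0, "yaw": 0},
  {"hand": -1, "x": 0, "y": 0, "z": 0, "yaw": 0},
  {"hand": -1, "x": 0, "y": 0, "z": 0, "yaw": 0},
])

```text
clock: 35.25
eef_pos: [540.6, 243.5, 13.2]
eef_rot: [-3.141, -0.002, 0.122]
wrist_force: [0.4, -0.6, -2.8]
finger_gap: 25.5
finger_force: 40.0
```

Request:
arm_command([
  {"hand": -0.1, "x": 0, "y": 0, "z": 0, "yaw": 0},
  {"hand": -0.1, "x": 0, "y": 0, "z": 0, "yaw": 0},
  {"hand": -0.1, "x": 0, "y": 0, "z": 0, "yaw": 0},
  {"hand": -0.1, "x": 0, "y": 0, "z": 0, "yaw": 0},
  {"hand": -0.1, "x": 0.01, "y": 0, "z": 0, "yaw": 0},
  {"hand": -0.1, "x": 0.01, "y": 0, "z": 0, "yaw": 0},
  {"hand": -0.1, "x": 0.005, "y": 0, "z": 0, "yaw": 0},
  {"hand": -0.1, "x": 0, "y": 0, "z": 0, "yaw": 0},
])

```text
clock: 36.05
eef_pos: [565.5, 246.4, 11.8]
eef_rot: [-3.142, -0.0, 0.122]
wrist_force: [-1.2, 0.7, 0.6]
finger_gap: 42.3
finger_force: 0.0
```

```bash
python3 - <<'E'
from h import *
s=manip.read_state();print(s['wrist_force']);plan([(*tray(14,0),10.5,TY)]);brass(2,(80,330,230,320))
# magazine emptiness from top cam
t=shot('top')[:,:,::-1]
for x in(-25,-10,0,10,25):
    u,v=w2px('top',[[*mag(x,0),30]])[0]; print(x,t[int(v)-1:int(v)+2,int(u)-1:int(u)+2].mean((0,1)).round(),end=' ')
cv2.imwrite('pics/topnow.png',t)
E
```

```text
[-1.16795822  0.69510286  0.5976614 ]
t 36.05 at [565.5 246.4  11.8] 0.122 gap 42.3
tool dx -1.2 dy -0.6 dz 1.3 mm yaw -0.002  rows>=1 -> to [5.6419e+02 2.4682e+02 1.0500e+01 1.2000e-01]
brass rows 192 329 cols 248 301
expect end -1 [[247.0, 311.0], [295.0, 311.0], [246.0, 323.0], [296.0, 323.0]]
expect end 1 [[244.0, 183.0], [297.0, 183.0], [242.0, 188.0], [298.0, 188.0]]
-25 [138. 141. 149.] -10 [136. 139. 147.] 0 [135. 139. 147.] 10 [136. 140. 147.] 25 [136. 140. 148.]
```

Request:
arm_command([
  {"hand": -1, "x": 0, "y": 0, "z": 0.001, "yaw": 0},
  {"hand": -1, "x": 0, "y": 0, "z": 0, "yaw": 0},
  {"hand": -1, "x": 0, "y": 0, "z": 0, "yaw": 0},
  {"hand": -1, "x": 0.002, "y": -0.001, "z": 0, "yaw": 0},
  {"hand": -1, "x": 0.002, "y": -0.001, "z": 0, "yaw": 0},
  {"hand": -1, "x": 0.002, "y": 0, "z": 0, "yaw": 0},
  {"hand": -1, "x": 0.001, "y": 0, "z": 0, "yaw": 0},
  {"hand": -1, "x": 0, "y": 0, "z": 0, "yaw": 0},
], newtons=20)

```text
clock: 36.95
eef_pos: [569.2, 249.1, 10.8]
eef_rot: [3.141, 0.006, 0.122]
wrist_force: [-19.4, -2.8, 12.2]
finger_gap: 26.0
finger_force: 20.0
```

```bash
python3 - <<'E'
from h import *
s=manip.read_state();print(s['wrist_force'],s['finger_force']);plan([(*tray(22,0),10.5,TY)]);brass(2,(80,330,230,320))
t0=cv2.imread('pics/top.png')
for x in(-25,0,25):
    u,v=w2px('top',[[*mag(x,0),30]])[0]/.7; print(x,t0[int(v)-1:int(v)+2,int(u)-1:int(u)+2].mean((0,1)).round(),end=' ')
E
```

```text
[-19.38050021  -2.78534735  12.24835371] 20.00250220298767
t 36.95 at [569.2 249.1  10.8] 0.122 gap 26.0
tool dx 2.7 dy 1.7 dz 0.3 mm yaw -0.001  rows>=1 -> to [5.7213e+02 2.4781e+02 1.0500e+01 1.2000e-01]
brass rows 194 329 cols 248 302
expect end -1 [[252.0, 318.0], [299.0, 318.0], [250.0, 331.0], [300.0, 331.0]]
expect end 1 [[249.0, 191.0], [301.0, 191.0], [247.0, 197.0], [303.0, 197.0]]
-25 [ 73.  98. 115.] 0 [ 74.  99. 116.] 25 [ 69.  96. 114.]
```

Contact with the rail is confirmed at 19 N. The magazine now shows grey instead of brass, so it is empty: the stack was two and there are four blanks in all. I'll release and check the row.

Request:
arm_command([
  {"hand": 0, "x": -0.001, "y": 0, "z": 0, "yaw": 0},
  {"hand": 0, "x": 0, "y": 0, "z": 0, "yaw": 0},
  {"hand": 0, "x": 0, "y": 0, "z": 0, "yaw": 0},
  {"hand": 0, "x": 0, "y": 0, "z": -0.03, "yaw": 0},
  {"hand": 0, "x": -0.02, "y": 0, "z": -0.04, "yaw": 0},
  {"hand": 0, "x": -0.03, "y": 0, "z": -0.04, "yaw": 0},
  {"hand": 0, "x": -0.03, "y": 0, "z": -0.04, "yaw": 0},
  {"hand": 0, "x": 0, "y": 0, "z": -0.04, "yaw": 0},
  {"hand": 0, "x": 0, "y": 0, "z": 0, "yaw": 0},
  {"hand": 0, "x": 0, "y": 0, "z": 0, "yaw": 0},
])

```text
clock: 38.0
eef_pos: [491.5, 239.5, 201.6]
eef_rot: [-3.141, -0.002, 0.122]
wrist_force: [0.1, 1.3, -0.7]
finger_gap: 47.0
finger_force: 0.0
```

```bash
cat > chk.py <<'E'
from h import *
plan([])
C=get_calibration('wrist');im=shot('wrist');cv2.imwrite('pics/row_raw.png',im[:,:,::-1])
hsv=cv2.cvtColor(im,cv2.COLOR_RGB2HSV); m=cv2.inRange(hsv,(18,110,40),(32,255,255)); m=cv2.morphologyEx(m,cv2.MORPH_CLOSE,np.ones((3,3)))
for c in cv2.findContours(m,cv2.RETR_EXTERNAL,cv2.CHAIN_APPROX_NONE)[0]:
    if cv2.contourArea(c)<800: continue
    w=px2w('wrist',c[:,0,:],20,C)[:,:2]-O; t=np.c_[w@UX,w@UY].astype(np.float32)
    r=cv2.minAreaRect(t); print('tray mm/deg',np.round(r[0],1),np.round(r[1],1),round(r[2],1))
E
python3 chk.py
```

```text
t 38.0 at [491.5 239.5 201.6] 0.122 gap 47.0
tray mm/deg [-278.2 -134.2] [105.6  24.2] 9.4
tray mm/deg [-278.   134.6] [ 24.6 105.5] 81.2
tray mm/deg [  20.6 -120.8] [29.1 71.4] 89.9
tray mm/deg [ 20.7 -60.4] [71.4 26.8] 0.1
tray mm/deg [20.8 -0.4] [25.  71.5] 89.4
tray mm/deg [20.8 57. ] [71.5 26.4] 0.3
```

All four blanks measure within 1 mm along x and 3 mm along y of their places, and they are square. Next is the dial.

Request:
arm_command([
  {"hand": 0, "x": -0.0077, "y": 0.036, "z": 0, "yaw": 0},
  {"hand": 0, "x": -0.0077, "y": 0.036, "z": 0, "yaw": 0},
  {"hand": 0, "x": -0.0077, "y": 0.036, "z": 0, "yaw": 0},
  {"hand": 0, "x": -0.0077, "y": 0.036, "z": 0, "yaw": 0},
  {"hand": 0, "x": -0.0077, "y": 0.036, "z": 0, "yaw": 0},
  {"hand": 0, "x": -0.0077, "y": 0.036, "z": 0, "yaw": 0},
  {"hand": 0, "x": -0.0077, "y": 0.036, "z": 0, "yaw": 0},
  {"hand": 0, "x": -0.0077, "y": 0.036, "z": 0, "yaw": 0},
  {"hand": 0, "x": -0.0077, "y": 0.036, "z": 0, "yaw": 0},
])

```text
clock: 38.95
eef_pos: [461.1, -92.1, 199.5]
eef_rot: [-3.141, 0.002, 0.122]
wrist_force: [0.6, 0.5, 0.5]
finger_gap: 46.6
finger_force: 0.0
```

Request:
arm_command([
  {"hand": 0, "x": 0, "y": 0, "z": 0, "yaw": 0},
  {"hand": 0, "x": 0, "y": 0, "z": 0, "yaw": 0},
  {"hand": 0, "x": 0, "y": 0, "z": 0, "yaw": 0},
])

```text
clock: 39.25
eef_pos: [461.6, -89.9, 200.2]
eef_rot: [-3.141, 0.001, 0.122]
wrist_force: [-0.7, -0.5, 0.4]
finger_gap: 47.0
finger_force: 0.0
```

```bash
python3 - <<'E'
from h import *
plan([]);C=get_calibration('wrist');im=shot('wrist');cv2.imwrite('pics/dial_raw.png',im[:,:,::-1])
import pickle;pickle.dump(C,open('dial.pkl','wb'))
c=w2px('wrist',[[507,-87,36]],C)[0];print(c); u=int(np.clip(c[0]-100,0,360));v=int(np.clip(c[1]-75,0,270));print(u,v)
cv2.imwrite('pics/dial.png',cv2.resize(im[v:v+150,u:u+200,::-1],(800,600),interpolation=cv2.INTER_CUBIC))
E
```

```text
t 39.25 at [461.6 -89.9 200.2] 0.122 gap 47.0
[276.21825361 142.84695767]
176 67
```

View pics/dial.png

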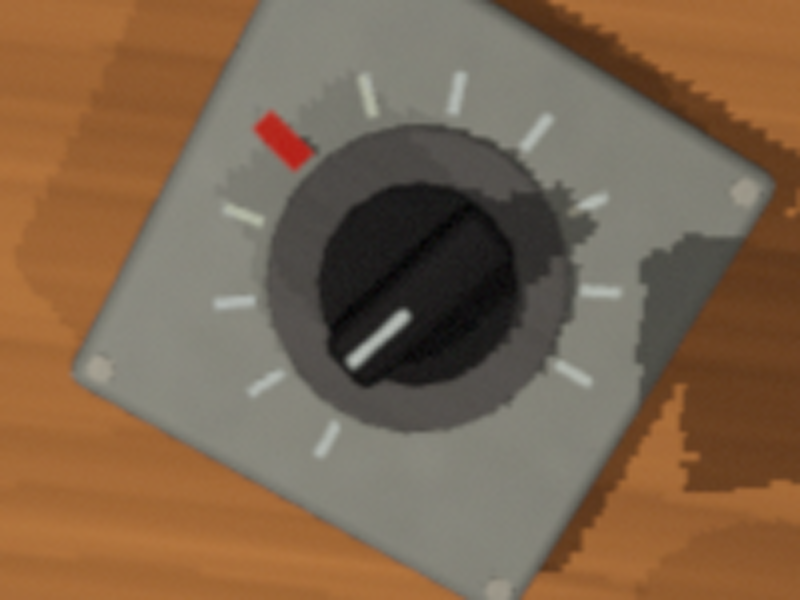

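The dial shows the red mark at (285,141), the disc centre at about (418,284), and the white index line from (407,315) to its outer end at (350,363).

```bash
python3 - <<'E'
from h import *
import pickle;C=pickle.load(open('dial.pkl','rb'))
f=lambda p,z: px2w('wrist',np.array(p)/4+[176,67],z,C)[:,:2]
ring=f([(422,277)],37)[0]; disc=f([(418,284)],50)[0]; print('ring',ring,'disc',disc)
corner=f([(75,370),(775,182),(520,600),(262,-5)],36);print('corners',corner.round(1).tolist(), corner[:2].mean(0))
c=(ring+disc)/2; m=f([(285,141)],36)[0]; print('mark r',np.linalg.norm(m-c), 'ang',np.arctan2(*(m-c)[::-1]))
i=f([(350,363),(407,315)],80); print('index',i,np.linalg.norm(i-c,axis=1),np.arctan2(*(i[0]-c)[::-1]),'line',np.arctan2(*(i[0]-i[1])[::-1]))
b=f([(345,365),(370,387),(332,325),(472,207),(512,262)],80);print(b.round(1).tolist(),np.linalg.norm(b-c,axis=1))
E
```

```text
ring [513.51498242 -90.98148159] disc [512.96983075 -89.9635919 ]
corners [[482.8, -14.6], [543.6, -166.2], [440.7, -124.1], [568.4, -49.3]] [513.21905417 -90.35876157]
mark r 42.01310751220481 ang 0.9110160741222055
index [[498.40504672 -77.69477681]
 [509.2464793  -87.82612158]] [19.58107241  4.7928017 ] 2.4306389895945473 line 2.3900391567661017
[[497.9, -76.7], [494.1, -82.2], [505.5, -73.3], [531.4, -97.8], [522.0, -107.0]] [20.59708959 20.832442   18.86664491 19.61720765 18.71655615]
```

Request:
arm_command([
  {"hand": -0.3, "x": 0.0255, "y": 0.0035, "z": 0, "yaw": 0},
  {"hand": -0.3, "x": 0.0255, "y": 0.0035, "z": 0, "yaw": 0},
  {"hand": -0.3, "x": 0, "y": 0, "z": 0, "yaw": -0.1425},
  {"hand": -0.3, "x": 0, "y": 0, "z": 0, "yaw": -0.1425},
  {"hand": -0.3, "x": 0, "y": 0, "z": 0, "yaw": -0.1425},
  {"hand": -0.3, "x": 0, "y": 0, "z": 0, "yaw": -0.1425},
  {"hand": -0.3, "x": 0, "y": 0, "z": 0, "yaw": -0.1425},
  {"hand": -0.3, "x": 0, "y": 0, "z": 0, "yaw": -0.1425},
  {"hand": -0.3, "x": 0, "y": 0, "z": 0, "yaw": -0.1425},
  {"hand": -0.3, "x": 0, "y": 0, "z": 0, "yaw": -0.1425},
])

```text
clock: 40.3
eef_pos: [513.3, -90.2, 200.7]
eef_rot: [-3.141, -0.0, 1.269]
wrist_force: [-1.5, -0.1, -0.4]
finger_gap: 32.8
finger_force: 0.0
```

Request:
arm_command([
  {"hand": -0.3, "x": 0, "y": 0, "z": 0, "yaw": -0.1425},
  {"hand": -0.3, "x": 0, "y": 0, "z": 0, "yaw": -0.1425},
  {"hand": -0.3, "x": 0, "y": 0, "z": 0, "yaw": -0.1425},
  {"hand": -0.3, "x": 0, "y": 0, "z": 0, "yaw": -0.1425},
  {"hand": -0.3, "x": 0, "y": 0, "z": 0, "yaw": -0.1425},
  {"hand": -0.3, "x": 0, "y": 0, "z": 0, "yaw": -0.1425},
  {"hand": -0.3, "x": 0, "y": 0, "z": 0, "yaw": -0.1425},
  {"hand": -0.3, "x": 0, "y": 0, "z": 0, "yaw": -0.1425},
  {"hand": -0.3, "x": 0, "y": 0, "z": 0, "yaw": 0},
  {"hand": -0.3, "x": 0, "y": 0, "z": 0, "yaw": 0},
])

```text
clock: 41.3
eef_pos: [513.2, -90.7, 200.8]
eef_rot: [-3.141, -0.0, 2.398]
wrist_force: [-0.1, 0.1, 0.3]
finger_gap: 33.2
finger_force: 0.0
```

```bash
python3 - <<'E'
from h import *
plan([(513.2,-90.4,200,2.4),(513.2,-90.4,56,2.4)]);print(manip.read_state()['joints'].round(2))
E
```

```text
t 41.3 at [513.2 -90.7 200.8] 2.398 gap 33.2
tool dx 0.2 dy 0.2 dz 0.8 mm yaw -0.002  rows>=1 -> to [513.2 -90.4 200.    2.4]
tool dx 0.0 dy 0.0 dz 144.0 mm yaw -0.000  rows>=4 -> to [513.2 -90.4  56.    2.4]
[-0.25  0.24  1.61  0.    1.29 -1.07]
```

Request:
arm_command([
  {"hand": -0.3, "x": 0, "y": 0, "z": 0.04, "yaw": 0},
  {"hand": -0.3, "x": 0, "y": 0, "z": 0.04, "yaw": 0},
  {"hand": -0.3, "x": 0, "y": 0, "z": 0.04, "yaw": 0},
  {"hand": -0.3, "x": 0, "y": 0, "z": 0.018, "yaw": 0},
  {"hand": -0.3, "x": 0, "y": 0, "z": 0.005, "yaw": 0},
  {"hand": -0.3, "x": 0, "y": 0, "z": 0, "yaw": 0},
  {"hand": -1, "x": 0, "y": 0, "z": 0, "yaw": 0},
  {"hand": -1, "x": 0, "y": 0, "z": 0, "yaw": 0},
  {"hand": -1, "x": 0, "y": 0, "z": 0, "yaw": 0},
  {"hand": -1, "x": 0, "y": 0, "z": 0, "yaw": 0},
], newtons=30)

```text
clock: 42.3
eef_pos: [515.2, -90.3, 59.3]
eef_rot: [3.137, 0.003, 2.401]
wrist_force: [10.9, 10.7, -1.3]
finger_gap: 13.6
finger_force: 30.0
```

```bash
python3 - <<'E'
from h import *
plan([]);s=manip.read_state();print(s['wrist_force'],s['moment'],s['finger_force'])
E
```

```text
t 42.3 at [515.2 -90.3  59.3] 2.401 gap 13.6
[10.92597607 10.71700204 -1.28261253] [ 1.87397482 -1.98309496 -0.13780128] 29.958474934101105
```

Request:
arm_command([
  {"hand": -1, "x": 0, "y": 0.002, "z": 0, "yaw": 0},
  {"hand": -1, "x": 0, "y": 0, "z": 0, "yaw": 0.125},
  {"hand": -1, "x": 0, "y": 0, "z": 0, "yaw": 0.125},
  {"hand": -1, "x": 0, "y": 0, "z": 0, "yaw": 0.125},
  {"hand": -1, "x": 0, "y": 0, "z": 0, "yaw": 0.125},
  {"hand": -1, "x": 0, "y": 0, "z": 0, "yaw": 0.125},
  {"hand": -1, "x": 0, "y": 0, "z": 0, "yaw": 0.125},
  {"hand": -1, "x": 0, "y": 0, "z": 0, "yaw": 0},
])

```text
clock: 43.1
eef_pos: [513.3, -91.0, 59.1]
eef_rot: [-3.139, 0.002, 1.647]
wrist_force: [-15.3, -7.8, 16.5]
finger_gap: 14.3
finger_force: 30.0
```

```bash
python3 - <<'E'
from h import *
plan([]);s=manip.read_state();print(s['wrist_force'],s['moment'],s['finger_force'])
E
```

```text
t 43.1 at [513.3 -91.   59.1] 1.647 gap 14.3
[-15.31799704  -7.80413087  16.4948089 ] [-1.64619765  3.1886457  -0.01052665] 30.008172690868378
```

Request:
arm_command([
  {"hand": -1, "x": -0.001, "y": -0.002, "z": -0.002, "yaw": 0},
  {"hand": -1, "x": 0, "y": 0, "z": 0, "yaw": 0.122},
  {"hand": -1, "x": 0, "y": 0, "z": 0, "yaw": 0.122},
  {"hand": -1, "x": 0, "y": 0, "z": 0, "yaw": 0.122},
  {"hand": -1, "x": 0, "y": 0, "z": 0, "yaw": 0.122},
  {"hand": -1, "x": 0, "y": 0, "z": 0, "yaw": 0.122},
  {"hand": -1, "x": 0, "y": 0, "z": 0, "yaw": 0.122},
  {"hand": -1, "x": 0, "y": 0, "z": 0, "yaw": 0},
  {"hand": -1, "x": 0, "y": 0, "z": 0, "yaw": 0},
])

```text
clock: 44.0
eef_pos: [510.9, -90.5, 59.3]
eef_rot: [-3.137, 0.002, 0.919]
wrist_force: [-7.9, 2.7, -3.3]
finger_gap: 14.0
finger_force: 30.0
```

Request:
arm_command([
  {"hand": -0.3, "x": 0, "y": 0, "z": 0, "yaw": 0},
  {"hand": -0.3, "x": 0, "y": 0, "z": 0, "yaw": 0},
  {"hand": -0.3, "x": 0, "y": 0, "z": 0, "yaw": 0},
  {"hand": -0.3, "x": 0, "y": 0, "z": -0.03, "yaw": 0},
  {"hand": -0.3, "x": 0, "y": 0, "z": -0.04, "yaw": 0},
  {"hand": -0.3, "x": -0.02, "y": 0, "z": -0.04, "yaw": 0},
  {"hand": -0.3, "x": -0.03, "y": 0, "z": -0.03, "yaw": 0},
  {"hand": -0.3, "x": 0, "y": 0, "z": 0, "yaw": 0},
  {"hand": -0.3, "x": 0, "y": 0, "z": 0, "yaw": 0},
])

```text
clock: 44.9
eef_pos: [482.4, -131.1, 200.4]
eef_rot: [3.14, -0.001, 0.919]
wrist_force: [0.8, -0.5, -0.7]
finger_gap: 32.9
finger_force: 0.0
```

```bash
python3 - <<'E'
from h import *
plan([]);C=get_calibration('wrist');im=shot('wrist');cv2.imwrite('pics/dial2_raw.png',im[:,:,::-1])
import pickle;pickle.dump(C,open('dial2.pkl','wb'))
c=w2px('wrist',[[513,-91,36]],C)[0];print(c); u=int(np.clip(c[0]-100,0,360));v=int(np.clip(c[1]-75,0,270));print(u,v)
cv2.imwrite('pics/dial2.png',cv2.resize(im[v:v+150,u:u+200,::-1],(800,600),interpolation=cv2.INTER_CUBIC))
E
```

```text
t 44.9 at [ 482.4 -131.1  200.4] 0.919 gap 32.9
[273.9044624  136.26084269]
173 61
```

View pics/dial2.png

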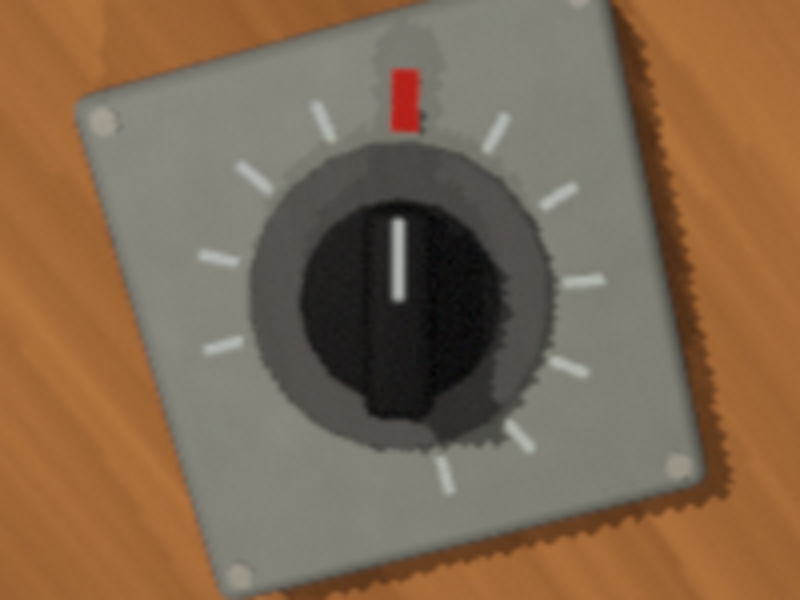

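The index at column 398 points straight at the red mark at (405,100), within about 1 mm at 45 mm radius. One last look at the row from the top camera before handing in.

```bash
python3 - <<'E'
from h import *
im=shot('top');hsv=cv2.cvtColor(im,cv2.COLOR_RGB2HSV); m=cv2.inRange(hsv,(18,110,40),(32,255,255)); C=get_calibration('top')
for c in cv2.findContours(m,cv2.RETR_EXTERNAL,cv2.CHAIN_APPROX_NONE)[0]:
    if cv2.contourArea(c)<40: continue
    w=px2w('top',c[:,0,:],20,C)[:,:2]-O; r=cv2.minAreaRect(np.c_[w@UX,w@UY].astype(np.float32)); print(np.round(r[0],1),np.round(r[1],1),round(r[2],1))
E
```

```text
[-353.4 -344.1] [308.  308.6] 80.3
[20.3 57.3] [73.1 29.6] 0.4
[20.1  0.8] [73.4 28.7] 0.9
[ 19.4 -60.3] [74.3 28.8] 0.0
[  19.2 -122.3] [74.1 28.2] 1.8
[-110.6 -478.4] [244.3 248.5] 63.2
[ 192.2 -240.7] [70.3 64.2] 15.2
```

All four are still in place, so I'm handing in.

```bash
python3 -c "
from cell import manip;print(manip.sign_off())"
```

```text
the job is handed in; nothing more can be done
None
```

I lined up all four blanks (two from the magazine, two from the tray) square against the rail in places 0–3, then turned the dial to the red mark and handed the job in; lamp and jar were not touched, and the hand-in gave no verdict.

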